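Put the cooking spoons away under the pantry shelf

TASK

Clear the steel cups out of the low tray and stand them upright on the chopping board, and pull every wooden spoon out of the grey holder and lay it flat in the tray while the tray is still out in front of the shelf. After that slide the loaded tray straight in under the slatted shelf until it is fully home against the rail at the back, without it or the spoons pressing on the slats above, and leave everything else alone.

Things in the scene. Friction and masses are not known exactly. Their poses are not given: they have to be found in the camera images.
- shelf: low slatted wooden shelf fixed on the table. Origin: on the table, under the middle of its front edge; x points inward (away from the robot), y along the front edge. The way in under it is 380 mm wide between side boards (at y +-190 mm) and 67 mm high; the front face of the rear rail (45 mm high, the tray's stop) is at x = 155 mm.
- shelf_top: the slats of that shelf (same origin and axes as the shelf): five boards, underside 67 mm and top 83 mm above the table, spanning 560 mm in y and x = 0 to 175 mm
- tray: low open wooden tray on the table, 150 (x) by 250 (y) mm, walls 28 mm high, 5 mm thick, floor 5 mm, 0.6 kg; origin at the centre of its underside. A grip fin, 18 mm thick (y), 2 to 32 mm above the table, sticks out of its front (-x) wall at y = 0 from x = -75 to -150 mm. Fully home, its rear wall meets the rail, its origin at x = 80 mm in the shelf's frame, the fin still out in front.
- tray_grip (a point): point to grip on the tray's fin, at (-132, 0, 17) mm in the tray's frame
- holder: fixed grey plastic holder, 46 (x) by 188 (y) mm, 85 mm high, on a thin foot 80 by 200 mm, with four open slots in a row along y, centred at y = -63, -21, 21, 63 mm, each 38 (x) by 22 (y) mm, floor 4 mm above the table; origin at the centre of its underside. It stands to the left or right of the tray.
- board: fixed flat chopping board, 200 mm (x) by 170 mm (y), top 12 mm above the table, on the other side of the tray; origin at the centre of its underside
- spoon1: flat wooden cooking spoon, 200 mm long, 60 g, at first upright in a slot of the holder, handle up (may be absent). Origin at the middle of the blade's end, its z runs along the spoon to the handle's end; blade 30 mm (x) by 10 mm (y), z 0 to 70 mm; round handle 16 mm thick, z 70 to 200 mm
- spoon1_end (a point): free end of that spoon's handle, 200 mm from its origin
- spoon2: flat wooden cooking spoon, 200 mm long, 60 g, at first upright in a slot of the holder, handle up (may be absent). Origin at the middle of the blade's end, its z runs along the spoon to the handle's end; blade 30 mm (x) by 10 mm (y), z 0 to 70 mm; round handle 16 mm thick, z 70 to 200 mm
- spoon2_end (a point): free end of that spoon's handle, 200 mm from its origin
- spoon3: flat wooden cooking spoon, 200 mm long, 60 g, at first upright in a slot of the holder, handle up (may be absent). Origin at the middle of the blade's end, its z runs along the spoon to the handle's end; blade 30 mm (x) by 10 mm (y), z 0 to 70 mm; round handle 16 mm thick, z 70 to 200 mm
- spoon3_end (a point): free end of that spoon's handle, 200 mm from its origin
- spoon4: flat wooden cooking spoon, 200 mm long, 60 g, at first upright in a slot of the holder, handle up (may be absent). Origin at the middle of the blade's end, its z runs along the spoon to the handle's end; blade 30 mm (x) by 10 mm (y), z 0 to 70 mm; round handle 16 mm thick, z 70 to 200 mm
- spoon4_end (a point): free end of that spoon's handle, 200 mm from its origin
- cup1: open steel cup, 64 mm across the rim and tapering a little downward, 85 mm high, 0.14 kg, at first standing in the tray (may be absent); origin at the centre of its underside, z up the cup
- cup2: open steel cup, 64 mm across the rim and tapering a little downward, 85 mm high, 0.14 kg, at first standing in the tray (may be absent); origin at the centre of its underside, z up the cup
- jug: glass jug on the left (+y) half of the shelf, 110 mm wide, 170 mm high; origin at the centre of its underside; to be left alone
- clip_box: white plastic box with a spring clip on the right half of the shelf, 116 by 136 mm, 80 mm high; origin at the centre of its underside; to be left alone
- tin: squat tin, 68 mm across, 55 mm high, on the table; origin at the centre of its underside; to be left alone
- jar: amber jar, 64 mm across, 90 mm high, on the table; origin at the centre of its underside; to be left alone
- bowl: white bowl, 130 mm across, 50 mm high, on the table; origin at the centre of its underside; to be left alone
- mug: blue mug, 76 mm across, 80 mm high, on the table; origin at the centre of its underside; to be left alone

How it is judged:
By the outcome, as a careful person would: the job done as asked, in the order asked, and still so for the second after the job is handed in, with the robot touching nothing.
Of spoon1, spoon2, spoon3, spoon4 only 3 to 4 are there at a start; the rules pass over those that are not, and their reading is None.
Of cup1, cup2 only 1 to 2 are there at a start; the rules pass over those that are not, and their reading is None.
At some moment in a run one of tray may be knocked a few centimetres aside while the robot is not near it.
Once in a run the grip may slacken for a moment while it holds something.
It also fails if it takes over 210 s, if anything falls off the work surface, if the arm or the gripper's body presses on something with over 40 N, if the wrist force passes 120 N, or if a joint passes its speed limit or range.

ROBOT

A 6-joint arm with a two-finger parallel gripper is mounted at the origin on the work surface. World frame = base frame: x ahead of the robot, y to its left, z up, the work surface at z = 0. Lengths are in m, angles in rad, forces in N, time in s.
With the tool pointing down it reaches from about 0.25 to 0.725 m from the base axis. Payload 4 kg.
Tool frame: the origin (TCP) lies midway between the tips of the shut fingers; the grasp point (between the pads) lies 19 mm behind it; z points along the fingers, y is the line along which they close (so a half turn about z gives the same grasp; the last joint's range is limited). The gripper opens to 85 mm and grips with 20 to 120 N. Pads are 22 mm wide; open, the fingers measure 114 mm over their backs; the gripper's body (76 mm by 85 mm) begins 54 mm behind the grasp point. The pads swing forward as they close: fully open they stand 13 mm farther back than shut.
Start: joints at [-1.211, 0.241, 0.005, 1.335, 0, 1.571], TCP at [0.176, -0.468, 0.231] pointing down, gripper open.
Joint ranges: [-2.72, 2.72], [-1.05, 1.87], [-1.09, 1.28], [-1.99, 2.15], [-1.42, 1.44], [-3.14, 3.14]. Speed limits (rad/s): [2.79, 2.79, 3.14, 3.14, 3.14, 3.14].

INTERFACE

Orientations are given as a unit quaternion [x, y, z, w].
In Python, from workcell import get_obs, camera, job_done, silhouettes gives the robot as it stands. The module is installed in compiled form; this text tells all that it offers.
- The arm moves only by the tool drive_tool, never from a script. Its argument "increments" is a list of rows, each a list of 3 entries, a list of its own where there are three numbers: the shift along the world's x, y, z in mm, then the turn, a rotation vector about the world's x, y, z in degrees, then the opening, from 0 (shut) to 1 (fully open). A call has 1 to 8 rows; each row shifts and turns the commanded pose from where the row before left it; what a row does not reach is not made up. A row lasts 1/12 s, in which the tool goes at most 41.7 mm and 7.16 degrees, less where a joint would pass 70% of its speed; a pose out of reach is approached as far as the arm can. A call is refused whole if a number of a shift passes 41.7 or a number of a turn 7.16, either way. A call with a gripper value outside its range is refused whole. The fingers move at their own pace and stop on an object; the grip force is fixed at half the most. Time passes only in rows, so rows that do not move let the fingers close. It gives the time, the measured TCP pose, the force, the opening and the grip force at its end, in the units of the state.
- get_obs(): the state, without advancing time (a new reading comes with each control period).
- camera(name): name is "scene" or "side" or "wrist"; returns a dict with "image" (480x640x3 uint8, red, green, blue), "K" (3x3 intrinsics, pixels), "view" (4x4, takes a point from world to camera coordinates). Camera axes: x right, y down, z forward; pixel columns grow to the right and rows downward; lengths in m; the calibration is good to about 2 mm. A picture is of the moment at which its call begins. There is no depth.
- job_done(): hands the job in; it is judged then, once.
Trained networks look in a picture, given as the dict that the camera call returned (one of the last four; its "shot" number tells which), for a name from the list of things; names that differ only in an ending like _2 or _b are one class to them, and where a whole thing is asked for, a point or a joint stands for the part that bears it (a point fixed in the world has none). Each returns a list of dicts, best first, with "conf" (0 to 1); they miss things now and then, are a little off and sometimes report something else, mostly with a low value. They report only what shows in the picture. A call takes as long as a camera call.
- silhouettes(query, picture): "region" (480x640 bool, what is visible of it) and "bbox" ([left, top, right, bottom] in pixels, round what is visible of it).
The state is a dict: "clock": time; "joint_pos": joint angles; "joint_vel": joint speeds; "tau": joint torques, N m; "eef_pos": TCP position; "tool_rot": TCP orientation; "ft_force": force on the tool from outside, world axes, zero at the start; "ft_torque": the same for the moment, N m; "grip_width": finger opening in m; "grasp_force": force on a finger pad.
Only numpy, scipy, OpenCV 4.12 (cv2) and the standard library are available. Lean on these libraries where they do the work, as an engineer would, in place of code of your own. Each camera call takes 0.05 s, during which the arm holds its last target. There are 200 camera calls.

## Working session

There is one attempt and no reset: what is moved stays moved. The work goes in short steps, Python scripts to look and compute and a tool call to move; the robot and the scene stay as the last step left them, time stands still between calls to the robot, and variables do not carry over. Pictures are saved under pics/ and viewed, at most 14 in all, crops included, and the job is handed in when it is done.

Besides the shell and the picture viewer there is one more tool, called after "Request:" as name(argument=value, ...) on one line, values as JSON. drive_tool: Moves the arm, as the interface text tells. Its arguments: {"type":"object","properties":{"increments":{"type":"array"}},"required":["increments"]}

```bash
mkdir -p pics; ls; python3 - <<'E'
from workcell import get_obs,camera,silhouettes
import cv2,numpy as np
o=get_obs();print(o['clock'],o['eef_pos'],o['tool_rot'],o['grip_width'])
for n in ['scene','side']:
    c=camera(n);cv2.imwrite(f'pics/{n}0.png',c['image'][:,:,::-1])
    print(n,c['K'].round(1).tolist(),c['view'].round(3).tolist())
    for q in ['tray','tray_grip','holder','board','spoon1','cup1','shelf','tin','jar','bowl','mug']:
        for d in silhouettes(q,c):
            if d['conf']>.3:print(q,round(d['conf'],2),np.round(d['bbox']).tolist())
E
```

```text
pics
0.0 [ 0.17581041 -0.46740814  0.23041661] [ 9.83863669e-01  1.78916824e-01 -1.94131393e-04 -1.00682127e-03] 0.08565358158615086
scene [[592.5, 0.0, 322.2], [0.0, 592.5, 233.6], [0.0, 0.0, 1.0]] [[-0.116, 0.993, 0.005, 0.065], [0.682, 0.084, -0.727, -0.272], [-0.722, -0.081, -0.687, 1.741], [0.0, 0.0, 0.0, 1.0]]
tray 0.68 [243.0, 230.0, 367.0, 307.0]
tray_grip 0.92 [244.0, 230.0, 372.0, 307.0]
holder 0.71 [131.0, 215.0, 221.0, 279.0]
board 0.91 [429.0, 232.0, 520.0, 298.0]
board 0.69 [148.0, 184.0, 167.0, 236.0]
spoon1 0.78 [146.0, 185.0, 169.0, 233.0]
spoon1 0.65 [130.0, 182.0, 152.0, 232.0]
spoon1 0.64 [183.0, 194.0, 203.0, 240.0]
cup1 0.75 [266.0, 245.0, 292.0, 288.0]
cup1 0.62 [318.0, 248.0, 346.0, 296.0]
shelf 0.77 [140.0, 290.0, 448.0, 415.0]
tin 0.62 [515.0, 316.0, 554.0, 353.0]
jar 0.98 [85.0, 266.0, 130.0, 310.0]
bowl 0.91 [173.0, 164.0, 220.0, 196.0]
bowl 0.53 [137.0, 294.0, 447.0, 393.0]
mug 0.7 [450.0, 175.0, 484.0, 220.0]
side [[519.3, 0.0, 314.7], [0.0, 519.3, 224.8], [0.0, 0.0, 1.0]] [[-0.873, -0.488, -0.004, 0.468], [-0.296, 0.535, -0.791, 0.271], [0.388, -0.69, -0.611, 1.079], [0.0, 0.0, 0.0, 1.0]]
tray 0.64 [253.0, 226.0, 364.0, 298.0]
tray 0.47 [372.0, 141.0, 378.0, 184.0]
tray_grip 0.7 [256.0, 223.0, 365.0, 300.0]
holder 0.73 [348.0, 161.0, 405.0, 222.0]
holder 0.63 [134.0, 162.0, 317.0, 291.0]
board 0.77 [194.0, 338.0, 325.0, 437.0]
board 0.64 [253.0, 224.0, 364.0, 300.0]
spoon1 0.7 [364.0, 151.0, 372.0, 186.0]
spoon1 0.65 [382.0, 134.0, 391.0, 175.0]
spoon1 0.63 [372.0, 139.0, 382.0, 182.0]
spoon1 0.52 [390.0, 130.0, 398.0, 171.0]
cup1 0.63 [284.0, 234.0, 305.0, 282.0]
cup1 0.59 [306.0, 211.0, 335.0, 251.0]
shelf 0.96 [134.0, 164.0, 321.0, 294.0]
tin 0.6 [121.0, 350.0, 159.0, 395.0]
jar 0.66 [338.0, 144.0, 357.0, 178.0]
jar 0.54 [332.0, 381.0, 396.0, 445.0]
jar 0.31 [134.0, 166.0, 317.0, 293.0]
bowl 0.85 [441.0, 194.0, 489.0, 232.0]
mug 0.71 [330.0, 381.0, 395.0, 445.0]
```

View pics/scene0.png

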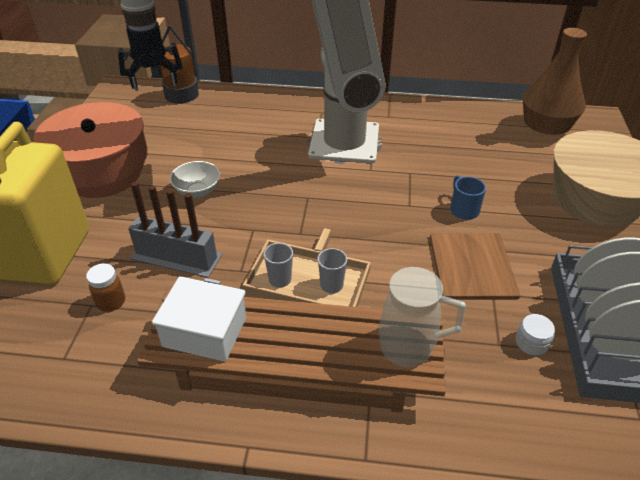

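View pics/side0.png

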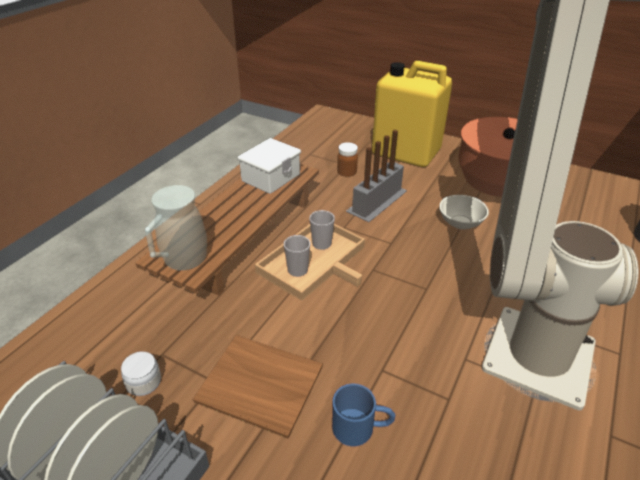

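The scene has four spoons in the holder (scene view, about u 140–195, v 185–240), with the holder on −y. Both cups are in the tray at about (279,265) and (332,270). The board, at (473,265), is on +y. Next I fit the known shapes to the silhouettes in both views.

```bash
cat > h.py <<'E'
from workcell import get_obs,camera,silhouettes,job_done
import cv2,numpy as np
from scipy.optimize import minimize
def box(x0,x1,y0,y1,z0,z1): return np.array([[x,y,z] for x in(x0,x1) for y in(y0,y1) for z in(z0,z1)])/1e3
def cone(r0,r1,h):
    a=np.linspace(0,2*np.pi,24,endpoint=False);return np.concatenate([np.c_[r*np.cos(a),r*np.sin(a),0*a+z] for r,z in((r0,0),(r1,h))])/1e3
M={'tray':[box(-75,75,-125,125,0,28),box(-150,-75,-9,9,2,32)],
'holder':[box(-23,23,-94,94,0,85),box(-40,40,-100,100,0,3)],
'board':[box(-100,100,-85,85,0,12)],'cup':[cone(27,32,85)],
'tin':[cone(34,34,55)],'jar':[cone(32,32,90)],'bowl':[cone(35,65,50)],'mug':[cone(38,38,80)],
'shelf_top':[box(0,175,-280,280,67,83)]}
def proj(c,P):
    q=P@c['view'][:3,:3].T+c['view'][:3,3];q=q@c['K'].T;return q[:,:2]/q[:,2:]
def ray(c,u,v):
    R,t=c['view'][:3,:3],c['view'][:3,3];d=R.T@np.linalg.solve(c['K'],[u,v,1]);return -R.T@t,d
def atz(c,u,v,z):
    o,d=ray(c,u,v);return o+d*(z-o[2])/d[2]
def tri(obs):
    A=np.zeros((3,3));b=np.zeros(3)
    for c,u,v in obs:
        o,d=ray(c,u,v);d/=np.linalg.norm(d);Q=np.eye(3)-np.outer(d,d);A+=Q;b+=Q@o
    return np.linalg.solve(A,b)
def draw(c,parts,p,S=4):
    m=np.zeros((480*2,640*2),np.uint8);cy,sy=np.cos(p[3]),np.sin(p[3])
    R=np.array([[cy,-sy,0],[sy,cy,0],[0,0,1]])
    for P in parts:
        uv=proj(c,P@R.T+p[:3]);h=cv2.convexHull(((uv+.5)*2*16).astype(np.int32).reshape(-1,1,2))
        cv2.fillConvexPoly(m,h,1,shift=4)
    return cv2.resize(m.astype(np.float32),(640,480),interpolation=cv2.INTER_AREA)
def fit(parts,data,p0,freez=True,yaw=True):
    """data: [(cam,region,ignoremask)]"""
    idx=[0,1]+([2] if freez else [])+([3] if yaw else [])
    sc=np.array([1,1,1,5.])
    def cost(x):
        p=np.array(p0,float);p[idx]+=x*sc[idx]
        s=0
        for c,r,ig in data:
            m=draw(c,parts,p);k=~ig;a=np.minimum(m,r)[k].sum();b=np.maximum(m,r)[k].sum();s+=1-a/max(b,1)
        return s/len(data)
    n=len(idx);sim=np.vstack([np.zeros(n),.02*np.eye(n)])
    best=minimize(cost,np.zeros(n),method='Nelder-Mead',options=dict(initial_simplex=sim,xatol=2e-4,fatol=1e-4,maxiter=300))
    sim=best.x+np.vstack([np.zeros(n),-.01*np.eye(n)])
    best=minimize(cost,best.x,method='Nelder-Mead',options=dict(initial_simplex=sim,xatol=2e-4,fatol=1e-4,maxiter=300))
    p=np.array(p0,float);p[idx]+=best.x*sc[idx];return p,best.fun
def sil(q,c,near=None,mn=.3):
    L=[d for d in silhouettes(q,c) if d['conf']>mn]
    if near is not None: L.sort(key=lambda d:np.hypot(*(np.array([(d['bbox'][0]+d['bbox'][2])/2,(d['bbox'][1]+d['bbox'][3])/2])-near)))
    return L
def state():
    o=get_obs();print('t',round(o['clock'],2),'tcp',(1e3*o['eef_pos']).round(1),'q',o['tool_rot'].round(4),'F',o['ft_force'].round(1),'w',round(o['grip_width'],4),'gf',round(o['grasp_force'],1),'j',np.round(o['joint_pos'],2))
E
cat > m1.py <<'E'
from h import *
C={n:camera(n) for n in('scene','side')};Z=np.zeros((480,640),bool)
ctr={'tray':((307,268),(310,262)),'holder':((176,247),(376,190)),'board':((474,265),(260,388)),'jar':((107,288),(347,161)),'tin':((535,335),(140,372)),'bowl':((196,180),(465,213)),'mug':((467,198),(362,413))}
cups={n:sil('cup1',C[n])[:2] for n in C};sp={n:sil('spoon1',C[n],None,.2) for n in C}
ig={n:np.any([d['region'] for d in cups[n]+sp[n]],axis=0) for n in C}
ig={n:cv2.dilate(ig[n].astype(np.uint8),np.ones((5,5)))>0 for n in C}
ig['scene'][295:,:]|=False
for q,(a,b) in ctr.items():
    data=[]
    for n,k in(('scene',a),('side',b)):
        L=sil(q,C[n],k); 
        if L: data.append((C[n],L[0]['region'],ig[n] if q in('tray','holder') else Z))
    p0=atz(C['scene'],*a,.015 if q in('tray','board') else .03);p0=[p0[0],p0[1],0,0]
    y=q in('tray','holder','board')
    r=min((fit(M[q],data,p0[:3]+[w],True,y) for w in((-.15,.15) if y else (0,))),key=lambda r:r[1])
    print(q,(1e3*r[0][:3]).round(1),np.degrees(r[0][3]).round(1),'cost',round(r[1],3))
for a,b in(((279,265),(320,231)),((332,272),(295,258))):
    data=[(C[n],sil('cup1',C[n],k)[0]['region'],Z) for n,k in(('scene',a),('side',b))]
    p0=atz(C['scene'],*a,.045);r=fit(M['cup'],data,[p0[0],p0[1],.005,0],True,False);print('cup',(1e3*r[0][:3]).round(1),round(r[1],3))
r=[];
# spoons: end points of visible handle, axis line by PCA
E={}
for n in C:
    for d in sp[n]:
        ys,xs=np.nonzero(d['region']);
        if not(len(ys)>40):continue
        X=np.c_[xs,ys].astype(float);m=X.mean(0);v=np.linalg.svd(X-m,full_matrices=False)[2][0];v*=-np.sign(v[1])
        t=(X-m)@v;E.setdefault(n,[]).append((m+v*t.max(),m+v*t.min(),round(d['conf'],2)))
    E[n].sort(key=lambda e:e[0][0])
    for e in E[n]:print(n,e[0].round(1),e[1].round(1),e[2])
for n in C:
    for q in('shelf_top','shelf','tray_grip'):
        for d in sil(q,C[n]):print(n,q,d['bbox'],round(d['conf'],2))
E
python3 m1.py
```

```text
tray [562.7 -30.4   3.9] -10.3 cost 0.201
holder [ 502.3 -358.6  -16.1] -10.1 cost 0.513
board [469.8 340.3   2.6] 7.1 cost 0.043
jar [ 6.704e+02 -4.522e+02 -3.000e-01] 0.0 cost 0.171
tin [675.1 446.8   0.9] 0.0 cost 0.117
bowl [ 277.9 -366.1    1.3] 0.0 cost 0.083
mug [270.4 333.7   1.9] 0.0 cost 0.101
cup [569.1 -93.8   8.6] 0.073
cup [571.9  23.6   9. ] 0.078
scene [133.9 182.8] [146.2 228.7] 0.63
scene [151.4 185.2] [162.9 232.8] 0.85
scene [169.3 188.9] [179.5 236.9] 0.62
scene [187.3 192.9] [196.6 240.9] 0.94
side [368.5 147. ] [365.8 187. ] 0.66
side [377.9 140.9] [374.2 181.8] 0.63
side [386.2 134.9] [382.7 174.9] 0.78
side [394.7 129.9] [390.7 169. ] 0.77
scene shelf_top [138.0, 288.0, 447.4, 394.8] 0.96
scene shelf [141.8, 291.9, 447.3, 415.4] 0.81
scene tray_grip [244.9, 228.9, 373.1, 306.4] 0.86
side shelf_top [134.4, 164.1, 317.4, 291.7] 0.71
side shelf [135.8, 164.3, 320.0, 296.0] 0.89
side shelf [389.5, 131.7, 397.3, 172.1] 0.69
side tray_grip [253.1, 222.4, 365.9, 299.0] 0.71
```

```bash
cat > m2.py <<'E'
from h import *
C={n:camera(n) for n in('scene','side')};Z=np.zeros((480,640),bool)
S=[[133.9,182.8,146.2,228.7],[151.4,185.2,162.9,232.8],[169.3,188.9,179.5,236.9],[187.3,192.9,196.6,240.9]]
D=[[394.7,129.9,390.7,169],[386.2,134.9,382.7,174.9],[377.9,140.9,374.2,181.8],[368.5,147,365.8,187]]
for s,d in zip(S,D):
    t=tri([(C['scene'],*s[:2]),(C['side'],*d[:2])])
    # lower point: plane intersection of both lines
    N=[]
    for c,e in((C['scene'],s),(C['side'],d)):
        o,a=ray(c,e[0],e[1]);o,b=ray(c,e[2],e[3]);n=np.cross(a,b);N.append(n/np.linalg.norm(n))
    v=np.cross(*N);v*=np.sign(v[2]);v/=np.linalg.norm(v)
    print('end',(t*1e3).round(1),'axis',v.round(3),'base at z=4',(1e3*(t-v*(t[2]-.004)/v[2])).round(1))
def tryfit(q,data,p0):
    r=fit(M[q],data,p0);print(q,(1e3*r[0][:3]).round(1),np.degrees(r[0][3]).round(2),round(r[1],3));return r[0]
P={}
for q,a,b,p0 in(('shelf_top',(292,341),(226,228),[.68,-.03,0,-.15]),('holder',(176,247),(376,190),[.5,-.3,0,-.2])):
    L=[];
    for n,k in(('scene',a),('side',b)):
        d=sil(q,C[n],k)[0];ig=np.zeros((480,640),bool)
        for o in ('jug','clip_box','spoon1') :
            for e in sil(o,C[n]):
                if np.hypot(*(np.array(e['bbox'][:2])-k))<250 and e['region'].sum()<12000: ig|=cv2.dilate(e['region'].astype(np.uint8),np.ones((5,5)))>0
        ig&=~d['region'];print(q,n,d['bbox'],round(d['conf'],2),d['region'].sum());L.append((C[n],d['region'],ig))
    P[q]=tryfit(q,L,p0)
P['tray']=np.array([.5627,-.0304,.0039,np.radians(-10.3)])
out=[]
for n,(x,y) in(('scene',(110,170)),('side',(130,120))):
    im=C[n]['image'][:,:,::-1].copy();im=cv2.resize(im[y:y+250 if n=='scene' else y+190,x:x+(360 if n=='scene' else 290)],None,fx=2.2,fy=2.2,interpolation=cv2.INTER_CUBIC)
    for q,p in P.items():
        p=p.copy();p[2]=0;cy,sy=np.cos(p[3]),np.sin(p[3]);R=np.array([[cy,-sy,0],[sy,cy,0],[0,0,1]])
        for part in M[q]:
            uv=(proj(C[n],part@R.T+p[:3])-[x,y]+.5)*2.2
            for i in range(8):
                for j in range(i):
                    if bin(i^j).count('1')==1: cv2.line(im,*[tuple(int(t) for t in uv[k]) for k in(i,j)],(0,255,0),1)
    cv2.imwrite(f'pics/{n}1.png',im)
E
python3 m2.py
```

```text
end [ 510.8 -410.6  206.2] axis [-0.002  0.002  1.   ] base at z=4 [ 511.3 -410.9    4. ]
end [ 518.2 -368.7  209. ] axis [0.001 0.004 1.   ] base at z=4 [ 518.  -369.6    4. ]
end [ 524.7 -327.9  208.3] axis [-0.011  0.002  1.   ] base at z=4 [ 526.9 -328.3    4. ]
end [ 533.  -286.6  208.2] axis [-0.     0.001  1.   ] base at z=4 [ 533.1 -286.8    4. ]
shelf_top scene [137.6, 287.2, 448.7, 394.0] 0.57 15547
shelf_top side [135.1, 162.8, 318.3, 290.6] 0.55 6453
shelf_top [689.9 -26.    3.4] 0.18 0.016
holder scene [128.8, 215.5, 223.2, 279.9] 0.89 3529
holder side [347.7, 160.3, 404.1, 219.5] 0.75 1776
holder [ 521.9 -348.5    4.4] -9.54 0.046
```

View scene1.

View pics/scene1.png

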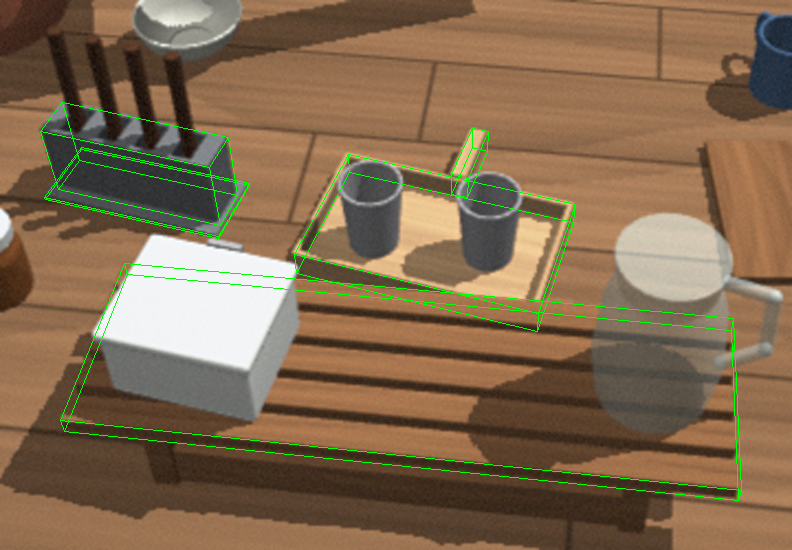

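View pics/side1.png

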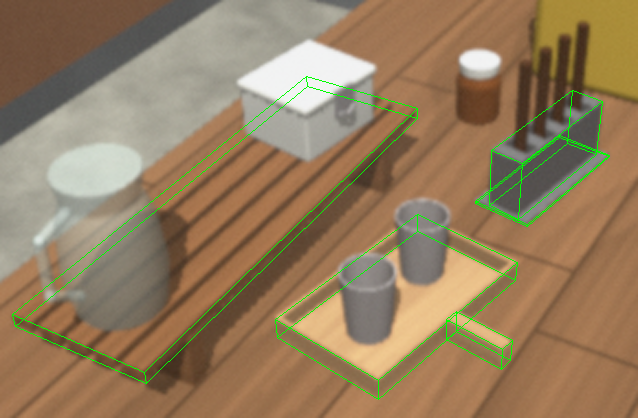

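Both overlays match the picture. The spoons stand vertical and the shelf yaw is about 0°. The tray is at (563,-30) with yaw about -10°. First I move over cup A at (569,-94).

Request:
drive_tool(increments=[[[28,26.7,4],[0,0,-6.2],1],[[28,26.7,4],[0,0,-6.2],1],[[28,26.7,0],[0,0,-6.2],1],[[28,26.7,0],[0,0,-6.2],1],[[28,26.7,0],[0,0,-6.2],1],[[28,26.7,0],[0,0,0],1],[[28,26.7,0],[0,0,0],1],[[28,26.7,0],[0,0,0],1]])

```text
clock: 4.27
eef_pos: [0.3978, -0.2564, 0.2395]
tool_rot: [0.996, -0.084, 0.0, 0.0]
ft_force: [0.3, -0.8, 0.4]
grip_width: 0.085
grasp_force: 0.0
```

Request:
drive_tool(increments=[[[28,26.7,-5],[0,0,0],1],[[28,26.7,-10],[0,0,0],1],[[28,26.7,-15],[0,0,0],1],[[28,26.7,-15],[0,0,0],1],[[28,26.7,-15],[0,0,0],1],[[28,26.7,-15],[0,0,0],1],[[0,0,0],[0,0,0],1]])

```text
clock: 4.85
eef_pos: [0.5673, -0.0923, 0.16]
tool_rot: [0.997, -0.079, -0.002, -0.001]
ft_force: [-0.1, -0.7, -0.3]
grip_width: 0.0851
grasp_force: 0.0
```

```bash
python3 - <<'E'
from h import *
state();Z=np.zeros((480,640),bool)
c=camera('wrist');cv2.imwrite('pics/w1.png',c['image'][:,:,::-1])
for d in sil('cup1',c):
    b=d['bbox'];m=((b[0]+b[2])/2,(b[1]+b[3])/2);p=atz(c,*m,.05);r=fit(M['cup'],[(c,d['region'],Z)],[p[0],p[1],.005,0],False,False);print(d['conf'],b,(1e3*r[0][:3]).round(1),r[1])
for d in sil('tray',c)[:1]:
    ig=np.any([cv2.dilate(e['region'].astype(np.uint8),np.ones((5,5)))>0 for e in sil('cup1',c)]+[Z],axis=0)
    r=fit(M['tray'],[(c,d['region'],ig)],[.5627,-.0304,0,-.18],False);print('tray',r)
E
```

```text
t 4.85 tcp [567.3 -92.3 160. ] q [ 0.9968 -0.0794 -0.0016 -0.0014] F [-0.1 -0.7 -0.3] w 0.0851 gf 0.0 j [-0.16  0.43  0.08  1.23  0.    3.14]
0.76 [79.4, 208.8, 214.9, 330.4] [569.7  21.7   5. ] 0.05473494529724121
0.58 [274.6, 190.9, 383.7, 303.4] [566.7 -95.7   5. ] 0.03108161687850952
tray (array([ 0.56211001, -0.03256699,  0.        , -0.18177375]), np.float64(0.04527401924133301))
```

View pics/w1.png

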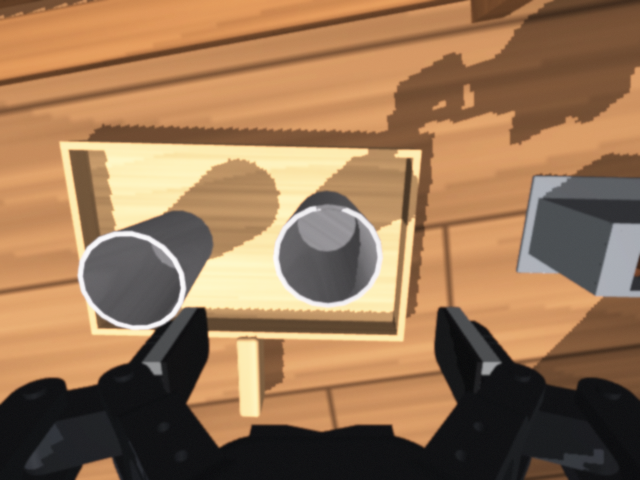

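Cup A is under the gripper, with its rim centred at about (328,255). The wrist fit puts it at (567,-95). I descend and grip.

Request:
drive_tool(increments=[[[0,-2.5,-22],[0,0,0],1],[[0,0,-25],[0,0,0],1],[[0,0,-25],[0,0,0],1],[[0,0,-25],[0,0,0],1],[[0,0,-25],[0,0,0],1],[[0,0,0],[0,0,0],1],[[0,0,0],[0,0,0],0],[[0,0,0],[0,0,0],0]])

```text
clock: 5.72
eef_pos: [0.5657, -0.1011, 0.0444]
tool_rot: [0.996, -0.085, 0.002, -0.0]
ft_force: [-0.6, 0.7, 0.4]
grip_width: 0.0638
grasp_force: 0.3
```

Request:
drive_tool(increments=[[[0,0,0],[0,0,0],0],[[0,0,0],[0,0,0],0],[[0,0,0],[0,0,0],0],[[0,0,0],[0,0,0],0],[[0,0,0],[0,0,0],0],[[0,0,0],[0,0,0],0]])

```text
clock: 6.22
eef_pos: [0.5664, -0.1008, 0.0448]
tool_rot: [0.996, -0.084, 0.002, 0.001]
ft_force: [-1.4, -0.8, 7.5]
grip_width: 0.0606
grasp_force: 63.5
```

Request:
drive_tool(increments=[[[0,0,15],[0,0,0],0],[[0,0,35],[0,0,0],0],[[0,0,38],[0,0,0],0],[[0,0,37],[0,0,0],0],[[-2,15,0],[0,0,5],0],[[-4,36,0],[0,0,5],0],[[-4,36,0],[0,0,5],0],[[-4,36,0],[0,0,5],0]])

```text
clock: 6.88
eef_pos: [0.5506, 0.0237, 0.1681]
tool_rot: [0.996, 0.092, 0.001, -0.0]
ft_force: [1.0, -0.3, -1.4]
grip_width: 0.0607
grasp_force: 65.0
```

Request:
drive_tool(increments=[[[-4,36,0],[0,0,5],0],[[-4,36,0],[0,0,5],0],[[-4,36,0],[0,0,5],0],[[-4,36,0],[0,0,5],0],[[-4,36,0],[0,0,5],0],[[-4,36,0],[0,0,5],0],[[-4,36,0],[0,0,5],0],[[-4,36,0],[0,0,5],0]])

```text
clock: 7.55
eef_pos: [0.5182, 0.3127, 0.1677]
tool_rot: [0.904, 0.428, 0.0, 0.0]
ft_force: [0.3, 0.2, -1.0]
grip_width: 0.0605
grasp_force: 65.0
```

Request:
drive_tool(increments=[[[-2,30,0],[0,0,0],0],[[0,0,0],[0,0,0],0],[[0,0,0],[0,0,0],0]])

```text
clock: 7.8
eef_pos: [0.516, 0.3427, 0.1671]
tool_rot: [0.904, 0.427, -0.0, 0.0]
ft_force: [0.8, -1.2, -1.7]
grip_width: 0.0606
grasp_force: 65.2
```

```bash
python3 - <<'E'
from h import *
state();Z=np.zeros((480,640),bool)
c=camera('wrist');cv2.imwrite('pics/w2.png',c['image'][:,:,::-1])
d=sil('board',c)[0];ig=np.any([cv2.dilate(e['region'].astype(np.uint8),np.ones((5,5)))>0 for e in sil('cup1',c)]+[Z],axis=0);ig[330:]=True
print(d['conf'],d['bbox']);r=fit(M['board'],[(c,d['region'],ig)],[.47,.34,0,.12],False);print('board',r)
E
```

```text
t 7.8 tcp [516.  342.7 167.1] q [ 9.042e-01  4.272e-01 -0.000e+00  2.000e-04] F [ 0.8 -1.2 -1.7] w 0.0606 gf 65.2 j [ 0.59  0.51  0.23  1.29 -0.    2.85]
0.82 [125.3, 93.9, 436.4, 330.0]
board (array([0.4690256 , 0.33924195, 0.        , 0.12380015]), np.float64(0.03859996795654297))
```

View pics/w2.png

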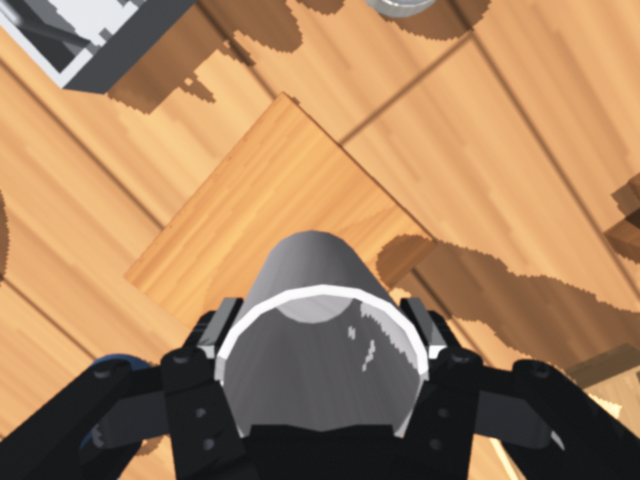

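The cup is held upright over the board, and the board fit of (469,339) agrees with the first one. I lower it.

Request:
drive_tool(increments=[[[0,0,-30],[0,0,0],0],[[0,0,-35],[0,0,0],0],[[0,0,-28],[0,0,0],0],[[0,0,-12],[0,0,0],0],[[0,0,-5],[0,0,0],0],[[0,0,-3],[0,0,0],0],[[0,0,0],[0,0,0],0],[[0,0,0],[0,0,0],0]])

```text
clock: 8.62
eef_pos: [0.518, 0.341, 0.0559]
tool_rot: [0.905, 0.425, 0.001, -0.0]
ft_force: [-0.9, -0.8, -1.5]
grip_width: 0.0605
grasp_force: 65.1
```

Request:
drive_tool(increments=[[[0,0,-2],[0,0,0],0],[[0,0,-1],[0,0,0],0],[[0,0,0],[0,0,0],0],[[0,0,0],[0,0,0],0]])

```text
clock: 8.95
eef_pos: [0.5171, 0.3412, 0.0519]
tool_rot: [0.905, 0.426, 0.001, -0.0]
ft_force: [0.2, 0.8, -0.6]
grip_width: 0.0607
grasp_force: 51.2
```

Request:
drive_tool(increments=[[[0,0,0],[0,0,0],0.85],[[0,0,0],[0,0,0],1],[[0,0,0],[0,0,0],1],[[0,0,0],[0,0,0],1],[[0,0,15],[0,0,0],1],[[0,0,35],[0,0,0],1],[[0,0,35],[0,0,0],1],[[0,0,35],[0,0,0],1]])

```text
clock: 9.62
eef_pos: [0.5162, 0.3406, 0.1721]
tool_rot: [0.905, 0.426, -0.001, 0.0]
ft_force: [0.4, 0.9, -0.6]
grip_width: 0.0855
grasp_force: 0.0
```

Request:
drive_tool(increments=[[[6.5,-40,0],[0,0,0],1],[[6.5,-40,0],[0,0,0],1],[[6.5,-40,0],[0,0,0],1],[[6.5,-40,0],[0,0,0],1],[[6.5,-40,0],[0,0,0],1],[[6.5,-40,0],[0,0,0],1],[[6.5,-40,0],[0,0,0],1],[[6.5,-39,0],[0,0,0],1]])

```text
clock: 10.28
eef_pos: [0.5687, 0.0199, 0.1716]
tool_rot: [0.905, 0.426, 0.0, 0.0]
ft_force: [-0.2, -0.2, 1.1]
grip_width: 0.0856
grasp_force: 0.0
```

Request:
drive_tool(increments=[[[0,0,0],[0,0,0],1],[[0,0,0],[0,0,0],1]])

```text
clock: 10.45
eef_pos: [0.5689, 0.0194, 0.1713]
tool_rot: [0.906, 0.423, 0.0, -0.0]
ft_force: [0.0, -0.6, 0.3]
grip_width: 0.0853
grasp_force: 0.0
```

```bash
python3 - <<'E'
from h import *
state();Z=np.zeros((480,640),bool)
c=camera('wrist')
L=sil('cup1',c)
for d in L:
    b=d['bbox'];m=((b[0]+b[2])/2,(b[1]+b[3])/2);p=atz(c,*m,.05);r=fit(M['cup'],[(c,d['region'],Z)],[p[0],p[1],.005,0],False,False);print(d['conf'],b,(1e3*r[0][:3]).round(1),r[1])
s=camera('scene')
for d in sil('cup1',s):
    print('scene',d['bbox'],d['conf'],fit(M['cup'],[(s,d['region'],Z)],[*atz(s,(d['bbox'][0]+d['bbox'][2])/2,d['bbox'][3]-5,.01)[:2],.01,0],False,False))
E
```

```text
t 10.45 tcp [568.9  19.4 171.3] q [ 9.059e-01  4.235e-01  1.000e-04 -1.000e-04] F [ 0.  -0.6  0.3] w 0.0853 gf 0.0 j [0.03 0.41 0.08 1.25 0.   2.3 ]
0.59 [268.1, 183.5, 372.7, 295.6] [570.1  22.4   5. ] 0.03456979990005493
scene [321.2, 247.2, 345.0, 294.5] 0.86 (array([0.57070034, 0.02164533, 0.01      , 0.        ]), np.float64(0.06539279222488403))
scene [468.3, 243.7, 496.4, 289.2] 0.64 (array([0.50819438, 0.34434653, 0.01      , 0.        ]), np.float64(0.050479769706726074))
scene [243.4, 230.9, 370.1, 309.2] 0.48 (array([ 0.59794174, -0.04030177,  0.01      ,  0.        ]), np.float64(0.7649122476577759))
```

Request:
drive_tool(increments=[[[1,2.5,-22],[0,0,0],1],[[0,0,-27],[0,0,0],1],[[0,0,-27],[0,0,0],1],[[0,0,-27],[0,0,0],1],[[0,0,-27],[0,0,0],1],[[0,0,0],[0,0,0],1],[[0,0,0],[0,0,0],0],[[0,0,0],[0,0,0],0]])

```text
clock: 11.32
eef_pos: [0.5707, 0.0254, 0.0426]
tool_rot: [0.905, 0.426, 0.001, 0.0]
ft_force: [0.2, 0.0, 1.5]
grip_width: 0.0634
grasp_force: 0.6
```

Request:
drive_tool(increments=[[[0,0,0],[0,0,0],0],[[0,0,0],[0,0,0],0],[[0,0,0],[0,0,0],0],[[0,0,0],[0,0,0],0],[[0,0,0],[0,0,0],0],[[0,0,0],[0,0,0],0]])

```text
clock: 11.82
eef_pos: [0.5715, 0.0247, 0.0434]
tool_rot: [0.905, 0.426, 0.002, 0.0]
ft_force: [0.4, 1.0, 5.9]
grip_width: 0.0609
grasp_force: 63.7
```

Request:
drive_tool(increments=[[[0,0,15],[0,0,0],0],[[0,0,35],[0,0,0],0],[[0,0,38],[0,0,0],0],[[0,0,37],[0,0,0],0],[[-7,15,0],[0,0,0],0],[[-17,33,0],[0,0,0],0],[[-17,33,0],[0,0,0],0],[[-17,33,0],[0,0,0],0]])

```text
clock: 12.48
eef_pos: [0.511, 0.1388, 0.1666]
tool_rot: [0.905, 0.425, 0.0, 0.0]
ft_force: [1.5, 0.1, -1.4]
grip_width: 0.0605
grasp_force: 64.5
```

Request:
drive_tool(increments=[[[-17,33,0],[0,0,0],0],[[-17,33,0],[0,0,0],0],[[-17,33,0],[0,0,0],0],[[-17,33,0],[0,0,0],0],[[-17,33,0],[0,0,0],0],[[-10,29,0],[0,0,0],0],[[0,0,0],[0,0,0],0],[[0,0,0],[0,0,0],0]])

```text
clock: 13.15
eef_pos: [0.4158, 0.3336, 0.1662]
tool_rot: [0.904, 0.427, -0.0, 0.0]
ft_force: [-0.4, -0.5, -2.0]
grip_width: 0.0604
grasp_force: 64.6
```

Request:
drive_tool(increments=[[[0,0,-30],[0,0,0],0],[[0,0,-35],[0,0,0],0],[[0,0,-28],[0,0,0],0],[[0,0,-13],[0,0,0],0],[[0,0,-5],[0,0,0],0],[[0,0,-2],[0,0,0],0],[[0,0,0],[0,0,0],0],[[0,0,0],[0,0,0],0]])

```text
clock: 13.82
eef_pos: [0.418, 0.3327, 0.0546]
tool_rot: [0.905, 0.425, 0.001, -0.0]
ft_force: [-0.0, -0.2, -0.5]
grip_width: 0.0607
grasp_force: 64.7
```

Request:
drive_tool(increments=[[[0,0,-2],[0,0,0],0],[[0,0,-1],[0,0,0],0],[[0,0,0],[0,0,0],0],[[0,0,0],[0,0,0],0]])

```text
clock: 14.15
eef_pos: [0.4169, 0.3326, 0.0507]
tool_rot: [0.905, 0.426, 0.0, -0.0]
ft_force: [-0.2, 0.4, -0.4]
grip_width: 0.0603
grasp_force: 64.7
```

Request:
drive_tool(increments=[[[0,0,0],[0,0,0],0.85],[[0,0,0],[0,0,0],1],[[0,0,0],[0,0,0],1],[[0,0,0],[0,0,0],1],[[0,0,15],[0,0,0],1],[[0,0,35],[0,0,0],1],[[0,0,35],[0,0,0],1],[[0,0,35],[0,0,0],1]])

```text
clock: 14.82
eef_pos: [0.4162, 0.332, 0.1713]
tool_rot: [0.905, 0.426, -0.001, 0.0]
ft_force: [0.3, 0.7, -0.4]
grip_width: 0.0853
grasp_force: 0.0
```

```bash
python3 - <<'E'
from h import *
state();Z=np.zeros((480,640),bool);C=[camera('scene'),camera('side')]
cv2.imwrite('pics/sc3.png',cv2.resize(C[1]['image'][100:460,100:520,::-1],None,fx=1.6,fy=1.6))
D=[]
for c in C:
    L=sil('cup1',c);print([(np.round(d['bbox']),round(d['conf'],2)) for d in L])
    d=sil('tray',c,(307,268))[0];D.append((c,d['region'],Z))
print('tray',fit(M['tray'],D,[.5627,-.0304,0,-.18]))
E
```

```text
t 14.82 tcp [416.2 332.  171.3] q [ 9.049e-01  4.257e-01 -7.000e-04  2.000e-04] F [ 0.3  0.7 -0.4] w 0.0853 gf 0.0 j [ 0.67  0.34 -0.02  1.21 -0.    2.94]
[(array([459., 214., 488., 255.]), 0.75), (array([466., 243., 497., 287.]), 0.63)]
[(array([217., 331., 256., 387.]), 0.81), (array([269., 346., 296., 400.]), 0.76)]
tray (array([ 0.56116273, -0.03201493,  0.00225562, -0.17114992]), np.float64(0.2076359987258911))
```

View pics/sc3.png

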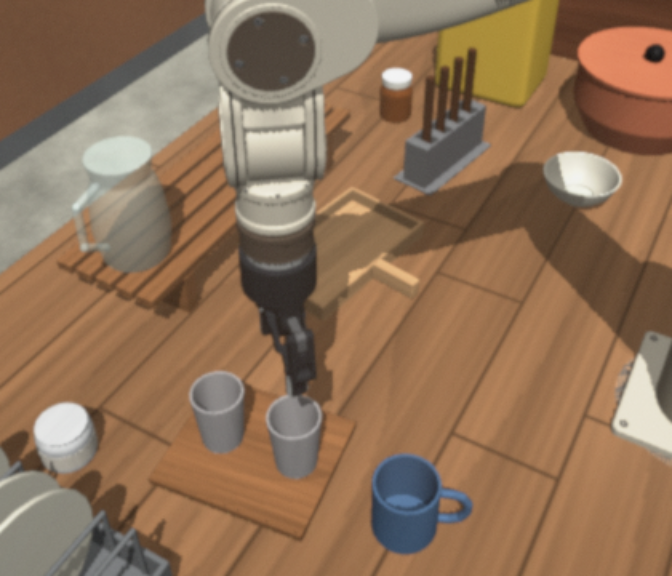

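Both cups stand on the board, at about (220,415) and (295,440) in the crop, and the tray is empty. Next I swing over toward the holder and turn the tool to horizontal, pointing about −80° in azimuth.

Request:
drive_tool(increments=[[[7,-36,8],[0,0,6.2],1],[[7,-36,8],[0,0,6.2],1],[[7,-36,8],[0,0,6.2],1],[[7,-36,8],[0,0,6.2],1],[[7,-36,8],[0,0,6.2],1],[[7,-36,8],[0,0,6.2],1],[[7,-36,8],[0,0,6.2],1],[[7,-36,8],[0,0,6.2],1]])

```text
clock: 15.78
eef_pos: [0.4714, 0.0439, 0.2324]
tool_rot: [0.642, 0.766, -0.001, -0.001]
ft_force: [1.4, -0.1, 0.3]
grip_width: 0.0858
grasp_force: 0.0
```

Request:
drive_tool(increments=[[[7,-38,0],[-6.82,-1.2,0],1],[[7,-38,0],[-6.82,-1.2,0],1],[[7,-38,0],[-6.82,-1.2,0],1],[[7,-38,0],[-6.82,-1.2,0],1],[[7,-38,0],[-6.82,-1.2,0],1],[[7,-38,0],[-6.82,-1.2,0],1],[[3,-13,0],[-6.82,-1.2,0],1],[[0,0,0],[-6.82,-1.2,0],1]])

```text
clock: 16.45
eef_pos: [0.5164, -0.1979, 0.2334]
tool_rot: [0.571, 0.675, -0.301, 0.358]
ft_force: [-0.3, -0.7, -0.3]
grip_width: 0.0855
grasp_force: 0.0
```

Request:
drive_tool(increments=[[[0,0,0],[-6.82,-1.2,0],1],[[0,0,0],[-6.82,-1.2,0],1],[[0,0,0],[-6.82,-1.2,0],1],[[0,0,0],[0,0,0],1]])

```text
clock: 16.78
eef_pos: [0.5147, -0.1945, 0.2262]
tool_rot: [0.502, 0.606, -0.401, 0.469]
ft_force: [-1.5, 0.4, -1.3]
grip_width: 0.0854
grasp_force: 0.0
```

```bash
python3 - <<'E'
from h import *
from scipy.spatial.transform import Rotation as R
state();print(R.from_quat(get_obs()['tool_rot']).as_matrix().round(3))
E
```

```text
t 16.78 tcp [ 514.7 -194.5  226.2] q [ 0.5021  0.606  -0.4007  0.4692] F [-1.5  0.4 -1.3] w 0.0854 gf 0.0 j [ 0.2   0.46 -0.38  0.87 -1.33  1.69]
[[-0.056  0.985  0.166]
 [ 0.232  0.175 -0.957]
 [-0.971 -0.014 -0.239]]
```

Request:
drive_tool(increments=[[[-5,-7,0],[0,0,5],1],[[-5,-7,0],[0,0,5],1],[[-5,-6,0],[0,0,5],1],[[0,0,0],[-6.3,-2.9,0],1],[[0,0,0],[-6.3,-2.9,0],1],[[0,0,0],[0,0,0],1],[[0,0,0],[0,0,0],1]])

```text
clock: 17.37
eef_pos: [0.5208, -0.205, 0.2193]
tool_rot: [0.462, 0.609, -0.381, 0.521]
ft_force: [-0.8, 0.7, 0.1]
grip_width: 0.0854
grasp_force: 0.0
```

```bash
python3 - <<'E'
from h import *
from scipy.spatial.transform import Rotation as R
state();print(R.from_quat(get_obs()['tool_rot']).as_matrix().round(3))
c=camera('wrist');cv2.imwrite('pics/w4.png',c['image'][:,:,::-1])
for d in sil('spoon1',c): print(np.round(d['bbox']),d['conf'])
for s in ([.5108,-.4106],[.5182,-.3687],[.5247,-.3279],[.533,-.2866]): print(proj(c,np.array([s+[.204],s+[.085]])).round())
E
```

```text
t 17.37 tcp [ 520.8 -205.   219.3] q [ 0.4617  0.6087 -0.3809  0.5208] F [-0.8  0.7  0.1] w 0.0854 gf 0.0 j [ 0.19  0.4  -0.66 -0.05 -1.37  1.03]
[[-0.031  0.959  0.282]
 [ 0.165  0.283 -0.945]
 [-0.986  0.017 -0.167]]
[278.  34. 314. 248.] 0.94
[226.  91. 246. 234.] 0.7
[256.  59. 288. 242.] 0.57
[241.  73. 262. 236.] 0.56
[[245. 231.]
 [239.  94.]]
[[259. 235.]
 [253.  81.]]
[[276. 240.]
 [270.  64.]]
[[301. 247.]
 [296.  42.]]
```

View pics/w4.png

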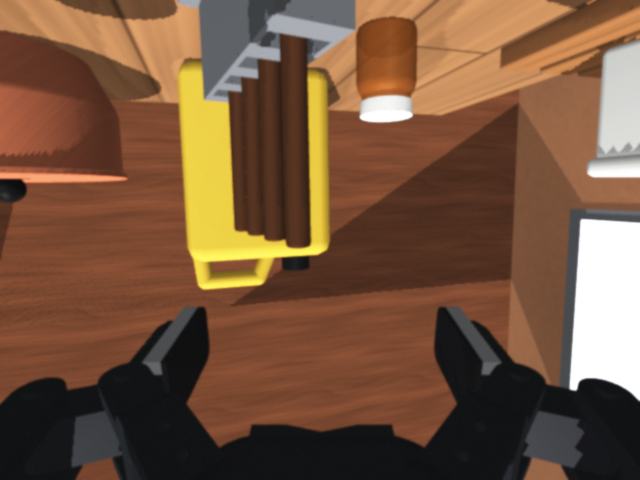

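The wrist view (upside down) shows the four handles. The nearest ends at about (297,247), within about 2 mm of my prediction. I yaw a little so joint 5 leaves its limit, then level the tool.

Request:
drive_tool(increments=[[[-7,-7,0],[0,0,5],1],[[-7,-7,-10],[0,0,5],1],[[-7,-6,-12],[-4.5,-2.2,0],1],[[0,0,-12],[-4.5,-2.2,0],1],[[0,0,-12],[0,0,0],1],[[0,0,0],[0,0,0],1],[[0,0,0],[0,0,0],1]])

```text
clock: 18.05
eef_pos: [0.5233, -0.2108, 0.1852]
tool_rot: [0.433, 0.611, -0.37, 0.549]
ft_force: [0.6, 1.0, 0.7]
grip_width: 0.0854
grasp_force: 0.0
```

```bash
cat > s.py <<'E'
from h import *
from scipy.spatial.transform import Rotation as R
state();A=R.from_quat(get_obs()['tool_rot']).as_matrix();z=A[:,2];y=A[:,1]
az=np.degrees(np.arctan2(z[1],z[0]));print('tool z',z.round(3),'az',az.round(1),'elev',np.degrees(np.arcsin(z[2])).round(1),'y az',np.degrees(np.arctan2(y[1],y[0])).round(1),'y elev',np.degrees(np.arcsin(y[2])).round(1))
E
python3 s.py; python3 -c "
from h import *
c=camera('wrist');v=c['view'];print('cam',(-v[:3,:3].T@v[:3,3]).round(3))"
```

```text
t 18.05 tcp [ 523.3 -210.8  185.2] q [ 0.4333  0.6111 -0.3701  0.5495] F [0.6 1.  0.7] w 0.0854 gf 0.0 j [ 0.17  0.55 -0.84 -0.82 -1.34  0.58]
tool z [ 0.351 -0.928 -0.122] az -69.3 elev -7.0 y az 20.5 y elev 1.4
cam [ 0.473 -0.069  0.13 ]
```

Request:
drive_tool(increments=[[[-9,-3,0],[0,0,6],1],[[-9,-3,0],[0,0,4],1],[[-7,-3,0],[0,0,0],1],[[0,-3,0],[0,0,0],1],[[0,-3,0],[-3,-1.7,0],1],[[0,0,0],[-3,-1.7,0],1],[[0,0,0],[0,0,0],1],[[0,0,0],[0,0,0],1]])

```text
clock: 18.77
eef_pos: [0.5078, -0.2228, 0.1799]
tool_rot: [0.388, 0.615, -0.35, 0.59]
ft_force: [-0.3, -0.4, 0.2]
grip_width: 0.0855
grasp_force: 0.0
```

```bash
python3 s.py
```

```text
t 18.77 tcp [ 507.8 -222.8  179.9] q [ 0.3884  0.615  -0.3499  0.5903] F [-0.3 -0.4  0.2] w 0.0855 gf 0.0 j [ 0.13  0.75 -1.   -1.59 -1.22  0.19]
tool z [ 0.454 -0.889 -0.058] az -62.9 elev -3.3 y az 27.0 y elev 1.6
```

Request:
drive_tool(increments=[[[-6,-3,0],[0,0,0],1],[[5,-10,0],[0,0,0],1],[[9,-18,0],[0,0,0],1],[[9,-18,0],[0,0,0],1],[[9,-18,0],[0,0,0],1],[[4,-7,0],[0,0,0],1],[[0,0,0],[0,0,0],1],[[0,0,0],[0,0,0],1]])

```text
clock: 19.43
eef_pos: [0.5366, -0.2971, 0.1822]
tool_rot: [0.389, 0.614, -0.35, 0.591]
ft_force: [0.2, 1.0, 0.9]
grip_width: 0.0854
grasp_force: 0.0
```

```bash
python3 s.py; python3 - <<'E'
from h import *
c=camera('wrist');cv2.imwrite('pics/w5.png',c['image'][:,:,::-1])
E
```

```text
t 19.43 tcp [ 536.6 -297.1  182.2] q [ 0.3893  0.6136 -0.3496  0.5914] F [0.2 1.  0.9] w 0.0854 gf 0.0 j [-0.07  0.76 -0.94 -1.58 -1.03  0.12]
tool z [ 0.454 -0.889 -0.056] az -63.0 elev -3.2 y az 26.9 y elev 1.8
```

View pics/w5.png

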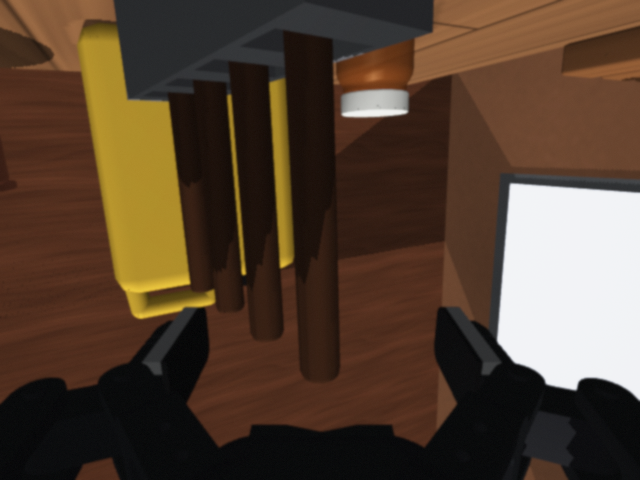

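The handle is centred between the fingers, with its end at about (320,370). I close and draw it straight up.

Request:
drive_tool(increments=[[[0,0,0],[0,0,0],0],[[0,0,0],[0,0,0],0],[[0,0,0],[0,0,0],0],[[0,0,0],[0,0,0],0],[[0,0,0],[0,0,0],0],[[0,0,0],[0,0,0],0],[[0,0,0],[0,0,0],0],[[0,0,0],[0,0,0],0]])

```text
clock: 20.15
eef_pos: [0.537, -0.2968, 0.1811]
tool_rot: [0.389, 0.614, -0.35, 0.591]
ft_force: [-0.6, 0.2, -0.1]
grip_width: 0.0141
grasp_force: 58.1
```

Request:
drive_tool(increments=[[[0,0,6],[0,0,0],0],[[0,0,15],[0,0,0],0],[[0,0,20],[0,0,0],0],[[0,0,20],[0,0,0],0],[[0,0,20],[0,0,0],0],[[0,0,20],[0,0,0],0],[[0,0,14],[0,0,0],0],[[0,0,0],[0,0,0],0]])

```text
clock: 20.82
eef_pos: [0.5371, -0.297, 0.3004]
tool_rot: [0.39, 0.612, -0.348, 0.593]
ft_force: [0.2, 0.5, -0.2]
grip_width: 0.0135
grasp_force: 58.3
```

```bash
python3 s.py
```

```text
t 20.82 tcp [ 537.1 -297.   300.4] q [ 0.3898  0.6119 -0.3484  0.5935] F [ 0.2  0.5 -0.2] w 0.0135 gf 58.3 j [-0.07  0.37 -0.91 -1.18 -1.03  0.12]
tool z [ 0.455 -0.889 -0.053] az -62.9 elev -3.0 y az 27.0 y elev 2.1
```

The spoon is out (blade end about 120 mm up). I turn the tool down while moving over the tray, then yaw to line the spoon up with the tray.

Request:
drive_tool(increments=[[[-2.4,15,0],[5.97,3.04,0],0],[[-2.4,15,0],[5.97,3.04,0],0],[[-2.4,15,0],[5.97,3.04,0],0],[[-2.4,15,0],[5.97,3.04,0],0],[[-2.4,15,-4],[5.97,3.04,0],0],[[-2.4,15,-6],[5.97,3.04,0],0],[[-2.4,15,-8],[5.97,3.04,0],0],[[-2.4,15,-8],[5.97,3.04,0],0]])

```text
clock: 21.48
eef_pos: [0.5434, -0.2324, 0.2699]
tool_rot: [0.463, 0.743, -0.239, 0.42]
ft_force: [1.1, -0.4, -1.7]
grip_width: 0.0138
grasp_force: 58.4
```

Request:
drive_tool(increments=[[[-2.4,15,-8],[5.97,3.04,0],0],[[-2.4,15,-8],[5.97,3.04,0],0],[[-2.4,15,-8],[5.97,3.04,0],0],[[-2.4,15,-8],[5.97,3.04,0],0],[[-2.4,15,-8],[5.97,3.04,0],0],[[0,0,0],[0,0,-6.2],0],[[0,0,0],[0,0,-6.2],0],[[0,0,0],[0,0,-6.2],0]])

```text
clock: 22.15
eef_pos: [0.5325, -0.1592, 0.2307]
tool_rot: [0.649, 0.73, -0.13, 0.171]
ft_force: [-0.3, 0.6, -0.5]
grip_width: 0.0137
grasp_force: 58.5
```

Request:
drive_tool(increments=[[[0,0,0],[0,0,-6.2],0],[[0,0,0],[0,0,-6.2],0],[[0,0,0],[0,0,-6.2],0],[[0,0,0],[0,0,0],0],[[0,0,0],[0,0,0],0]])

```text
clock: 22.57
eef_pos: [0.5332, -0.1589, 0.2301]
tool_rot: [0.756, 0.619, -0.156, 0.148]
ft_force: [0.4, 0.1, -0.5]
grip_width: 0.0136
grasp_force: 58.4
```

```bash
cat > t.py <<'E'
exec(open('s.py').read())
Z=np.zeros((480,640),bool)
c=camera('wrist');cv2.imwrite('pics/wt.png',c['image'][:,:,::-1])
C=camera('scene')
ig=Z.copy()
for e in silhouettes('spoon1',c):ig|=cv2.dilate(e['region'].astype(np.uint8),np.ones((7,7)))>0
ig[300:]=True
D=sil('tray',c);E=sil('tray',C,(307,268))
print([(np.round(d['bbox']),round(d['conf'],2)) for d in D[:2]+E[:1]])
for data in ([(c,D[0]['region'],ig)] if D else [],[(C,E[0]['region'],Z)] if E else []):
    if data:
        r=fit(M['tray'],data,[.562,-.032,0,-.175],False);print('tray',(1e3*r[0][:2]).round(1),np.degrees(r[0][3]).round(1),round(r[1],3))
E
python3 t.py
```

```text
t 22.57 tcp [ 533.2 -158.9  230.1] q [ 0.7555  0.6188 -0.1563  0.1478] F [ 0.4  0.1 -0.5] w 0.0136 gf 58.4 j [-0.06  0.36  0.09  1.34 -0.43  1.72]
tool z [-0.053 -0.417 -0.907] az -97.3 elev -65.2 y az -11.0 y elev 1.7
[(array([208.,   0., 429., 109.]), 0.71), (array([245., 228., 371., 306.]), 0.96)]
tray [562.1 -32.2] -10.5 0.009
tray [558.1 -33. ] -9.9 0.097
```

View pics/wt.png

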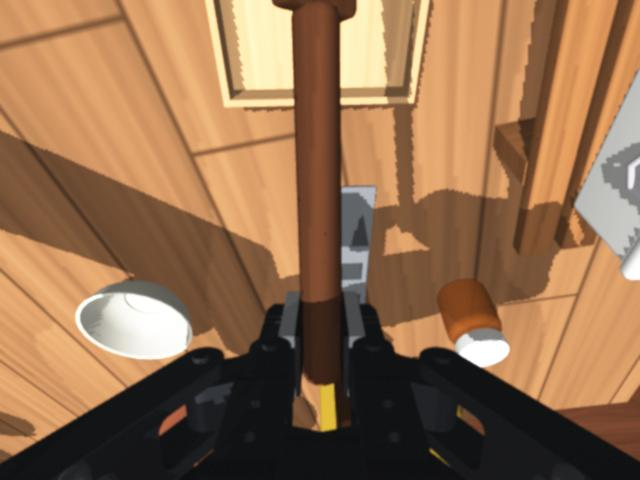

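The spoon is held with the blade end up-image, and the tray is unchanged at (562,-32), -10.5°. I finish the pitch and go over the tray's near lane.

Request:
drive_tool(increments=[[[-4.6,9.6,0],[5.5,-1.1,0],0],[[-4.6,9.6,0],[5.5,-1.1,0],0],[[-4.6,9.6,0],[5.5,-1.1,0],0],[[-4.6,9.6,0],[5.5,-1.1,0],0],[[-4.6,9.6,0],[5.5,-1.1,0],0],[[-4.6,9.5,0],[0,0,0],0],[[0,0,0],[0,0,0],0],[[0,0,0],[0,0,0],0]])

```text
clock: 23.48
eef_pos: [0.5052, -0.1012, 0.2322]
tool_rot: [0.776, 0.629, 0.031, -0.005]
ft_force: [-0.6, -0.3, -0.7]
grip_width: 0.0139
grasp_force: 58.5
```

Request:
drive_tool(increments=[[[0,0,-30],[0,0,0],0],[[0,0,-30],[0,0,0],0],[[0,0,-30],[0,0,0],0],[[0,0,-30],[0,0,0],0],[[0,0,-25],[0,0,0],0],[[0,0,-15],[0,0,0],0],[[0,0,0],[0,0,0],0],[[0,0,0],[0,0,0],0]])

```text
clock: 24.15
eef_pos: [0.5051, -0.1006, 0.0712]
tool_rot: [0.776, 0.63, 0.031, -0.007]
ft_force: [-0.0, 0.4, 0.3]
grip_width: 0.0138
grasp_force: 58.5
```

```bash
python3 t.py
```

```text
t 24.15 tcp [ 505.1 -100.6   71.2] q [ 0.7762  0.6297  0.0308 -0.0068] F [-0.   0.4  0.3] w 0.0138 gf 58.5 j [-0.23  0.38 -0.25  0.92  0.06  1.55]
tool z [ 0.039  0.049 -0.998] az 51.5 elev -86.4 y az -11.9 y elev 1.6
[(array([ 80.,   1., 576., 359.]), 0.57), (array([245., 229., 369., 308.]), 0.94)]
tray [561.7 -32.6] -10.4 0.01
tray [558.1 -33. ] -9.9 0.119
```

View pics/wt.png

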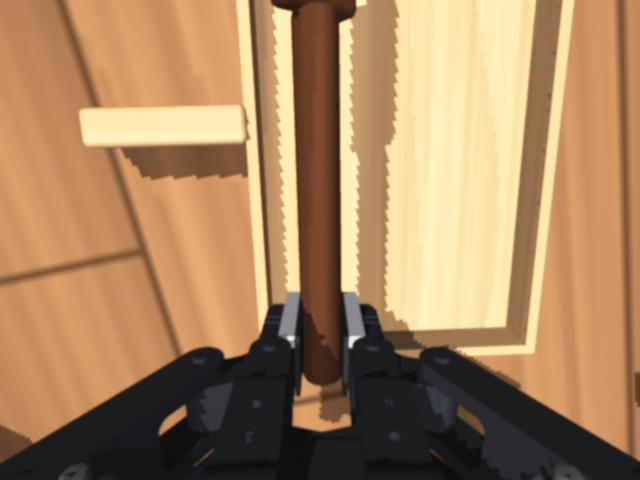

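The spoon lies parallel to the tray, and the handle end will land inside the right-hand end wall. I lower it.

Request:
drive_tool(increments=[[[3,-0.5,-20],[0,0,0],0],[[0,0,-18],[0,0,0],0],[[0,0,-10],[0,0,0],0],[[0,0,-6],[0,0,0],0],[[0,0,-3],[0,0,0],0],[[0,0,0],[0,0,0],0],[[0,0,0],[0,0,0],0]])

```text
clock: 24.98
eef_pos: [0.509, -0.1021, 0.0156]
tool_rot: [0.777, 0.629, 0.032, -0.006]
ft_force: [-1.2, -0.5, -0.4]
grip_width: 0.0138
grasp_force: 58.5
```

Request:
drive_tool(increments=[[[0,0,-2],[0,0,0],0],[[0,0,-2],[0,0,0],0],[[0,0,0],[0,0,0],0],[[0,0,0],[0,0,0],0.28],[[0,0,0],[0,0,0],0.28],[[0,0,0],[0,0,0],0.28],[[0,0,0],[0,0,0],0.28]])

```text
clock: 25.57
eef_pos: [0.5086, -0.1019, 0.0111]
tool_rot: [0.777, 0.629, 0.032, -0.006]
ft_force: [0.0, 0.3, -0.2]
grip_width: 0.0236
grasp_force: 0.0
```

Request:
drive_tool(increments=[[[0,0,8],[0,0,0],0.28],[[0,0,20],[0,0,0],0.3],[[0,0,35],[0,0,0],1],[[0,0,35],[0,0,0],1],[[0,0,35],[0,0,0],1],[[0,0,35],[0,0,0],1],[[0,0,0],[0,0,0],1]])

```text
clock: 26.15
eef_pos: [0.5129, -0.1029, 0.1875]
tool_rot: [0.776, 0.629, 0.036, -0.001]
ft_force: [1.7, -1.2, 1.0]
grip_width: 0.0839
grasp_force: 0.0
```

```bash
python3 t.py
```

```text
t 26.15 tcp [ 512.9 -102.9  187.5] q [ 7.764e-01  6.292e-01  3.630e-02 -5.000e-04] F [ 1.7 -1.2  1. ] w 0.0839 gf 0.0 j [-0.23  0.27 -0.07  1.18  0.06  1.55]
tool z [ 0.056  0.046 -0.997] az 39.8 elev -85.8 y az -12.0 y elev 2.6
[(array([156.,   0., 458., 289.]), 0.93), (array([243., 230., 371., 308.]), 0.87)]
tray [561.8 -32.1] -10.4 0.008
tray [558.5 -33.2] -10.9 0.181
```

View pics/wt.png

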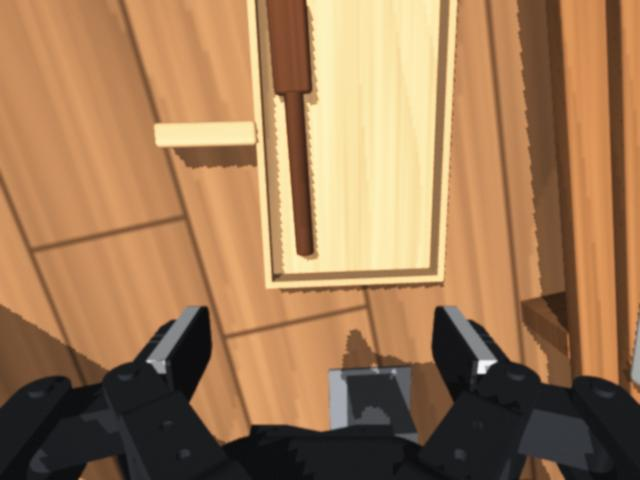

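Spoon one lies flat along the tray's near wall, with its handle end at about (305,250). Next is the spoon at (525,-328).

Request:
drive_tool(increments=[[[0,-8,8],[0,0,6.4],1],[[0,-8,8],[0,0,6.4],1],[[0,-8,8],[0,0,6.4],1],[[0,-8,0],[0,0,6.4],1],[[0,-8,0],[0,0,6.4],1],[[-1,-7,0],[-4.89,-1.78,0],1],[[-1,-7,0],[-4.89,-1.78,0],1],[[-1,-7,0],[-4.89,-1.78,0],1]])

```text
clock: 27.07
eef_pos: [0.5047, -0.1638, 0.2011]
tool_rot: [0.569, 0.815, -0.051, 0.097]
ft_force: [-0.5, -0.6, -0.9]
grip_width: 0.0852
grasp_force: 0.0
```

Request:
drive_tool(increments=[[[-1,-7,0],[-4.89,-1.78,0],1],[[-1,-7,0],[-4.89,-1.78,0],1],[[-1,-7,0],[-4.89,-1.78,0],1],[[-1,-7,0],[-4.89,-1.78,0],1],[[-1,-7,0],[-4.89,-1.78,0],1],[[-1,-7,0],[-4.89,-1.78,0],1],[[-1,-7,0],[-4.89,-1.78,0],1],[[-1,-7,0],[-4.89,-1.78,0],1]])

```text
clock: 27.73
eef_pos: [0.4963, -0.2188, 0.2018]
tool_rot: [0.504, 0.734, -0.251, 0.38]
ft_force: [0.5, -0.3, -0.8]
grip_width: 0.0854
grasp_force: 0.0
```

Request:
drive_tool(increments=[[[-1,-7,0],[-4.89,-1.78,0],1],[[-1,-7,0],[-4.89,-1.78,0],1],[[-1,-7,0],[-4.89,-1.78,0],1],[[0,-5,0],[-4.89,-1.78,0],1],[[0,0,0],[-4.89,-1.78,0],1],[[0,0,0],[-4.89,-1.78,0],1],[[0,0,0],[-4.89,-1.78,0],1],[[0,0,0],[0,0,0],1]])

```text
clock: 28.4
eef_pos: [0.5015, -0.2418, 0.197]
tool_rot: [0.424, 0.635, -0.359, 0.536]
ft_force: [0.3, 0.6, -2.2]
grip_width: 0.0856
grasp_force: 0.0
```

```bash
python3 s.py
```

```text
t 28.4 tcp [ 501.5 -241.8  197. ] q [ 0.4245  0.635  -0.3595  0.536 ] F [ 0.3  0.6 -2.2] w 0.0856 gf 0.0 j [ 0.09  0.47 -0.92 -0.87 -1.23  0.49]
tool z [ 0.376 -0.912 -0.167] az -67.6 elev -9.6 y az 22.4 y elev -0.1
```

Request:
drive_tool(increments=[[[-10.5,-4.4,-9],[0,0,0],1],[[5,-12,-5],[0,0,0],1],[[7,-18,-5],[0,0,0],1],[[8,-19,0],[0,0,0],1],[[8,-19,0],[0,0,0],1],[[7,-17,0],[0,0,0],1],[[3,-7,0],[0,0,0],1],[[0,0,0],[0,0,0],1]])

```text
clock: 29.07
eef_pos: [0.5298, -0.3398, 0.1812]
tool_rot: [0.427, 0.634, -0.359, 0.536]
ft_force: [-0.4, -0.5, 0.4]
grip_width: 0.0853
grasp_force: 0.0
```

```bash
cat > g.py <<'E'
exec(open('s.py').read())
import sys
hx,hy=float(sys.argv[1])/1e3,float(sys.argv[2])/1e3
c=camera('wrist');p=get_obs()['eef_pos']
d=np.array([hx,hy,p[2]])-p;print('handle along',(1e3*d@z).round(1),'lateral(y)',(1e3*d@y).round(1))
print('pred',proj(c,np.array([[hx,hy,.204],[hx,hy,.1]])).round(0).tolist())
for e in sil('spoon1',c):
    ys,xs=np.nonzero(e['region']);r=ys.max()-8;print(np.round(e['bbox']),round(e['conf'],2),'col near end',xs[ys==r].mean().round(0),r,'col at row100',xs[ys==100].mean().round(0) if (ys==100).any() else None)
E
python3 g.py 524.7 -328
```

```text
t 29.07 tcp [ 529.8 -339.8  181.2] q [ 0.4268  0.6336 -0.359   0.5363] F [-0.4 -0.5  0.4] w 0.0853 gf 0.0 j [-0.15  0.59 -0.87 -1.14 -1.01  0.28]
tool z [ 0.373 -0.913 -0.167] az -67.8 elev -9.6 y az 22.2 y elev 0.2
handle along -11.8 lateral(y) -0.3
pred [[318.0, 380.0], [317.0, 98.0]]
[213.  93. 254. 323.] 0.9 col near end 237.0 314 col at row100 231.0
[246.  70. 287. 348.] 0.83 col near end 269.0 339 col at row100 264.0
[290.  36. 338. 387.] 0.76 col near end 316.0 377 col at row100 314.0
```

Request:
drive_tool(increments=[[[0,0,0],[0,0,0],0],[[0,0,0],[0,0,0],0],[[0,0,0],[0,0,0],0],[[0,0,0],[0,0,0],0],[[0,0,0],[0,0,0],0],[[0,0,0],[0,0,0],0],[[0,0,0],[0,0,0],0],[[0,0,0],[0,0,0],0]])

```text
clock: 29.83
eef_pos: [0.5302, -0.3383, 0.1815]
tool_rot: [0.426, 0.634, -0.358, 0.537]
ft_force: [0.3, 0.7, -0.6]
grip_width: 0.0137
grasp_force: 58.3
```

Request:
drive_tool(increments=[[[0,0,6],[0,0,0],0],[[0,0,15],[0,0,0],0],[[0,0,20],[0,0,0],0],[[0,0,20],[0,0,0],0],[[0,0,20],[0,0,0],0],[[0,0,20],[0,0,0],0],[[0,0,14],[0,0,0],0],[[0,0,0],[0,0,0],0]])

```text
clock: 30.5
eef_pos: [0.5307, -0.3386, 0.3012]
tool_rot: [0.427, 0.631, -0.357, 0.54]
ft_force: [-0.1, -0.6, -0.3]
grip_width: 0.0139
grasp_force: 58.4
```

```bash
python3 s.py
```

```text
t 30.5 tcp [ 530.7 -338.6  301.2] q [ 0.427   0.6314 -0.3573  0.5398] F [-0.1 -0.6 -0.3] w 0.0139 gf 58.4 j [-0.15  0.26 -0.8  -0.75 -1.01  0.27]
tool z [ 0.376 -0.912 -0.162] az -67.6 elev -9.3 y az 22.3 y elev 0.6
```

Request:
drive_tool(increments=[[[2.9,11.1,0],[4.17,1.7,0],0],[[2.9,11.1,0],[4.17,1.7,0],0],[[2.9,11.1,0],[4.17,1.7,0],0],[[2.9,11.1,0],[4.17,1.7,0],0],[[2.9,11.1,-5],[4.17,1.7,0],0],[[2.9,11.1,-5],[4.17,1.7,0],0],[[2.9,11.1,-5],[4.17,1.7,0],0],[[2.9,11.1,-5],[4.17,1.7,0],0]])

```text
clock: 31.17
eef_pos: [0.5532, -0.2616, 0.2738]
tool_rot: [0.506, 0.755, -0.229, 0.348]
ft_force: [1.9, -0.8, -0.6]
grip_width: 0.0138
grasp_force: 58.5
```

Request:
drive_tool(increments=[[[2.9,11.1,-5],[4.17,1.7,0],0],[[2.9,11.1,-5],[4.17,1.7,0],0],[[2.9,11.1,-5],[4.17,1.7,0],0],[[2.9,11.1,-5],[4.17,1.7,0],0],[[2.9,11.1,-5],[4.17,1.7,0],0],[[2.9,11.1,-5],[4.17,1.7,0],0],[[2.9,11.1,-5],[4.17,1.7,0],0],[[2.9,11.1,-5],[4.17,1.7,0],0]])

```text
clock: 31.83
eef_pos: [0.5769, -0.1732, 0.2336]
tool_rot: [0.555, 0.824, -0.061, 0.098]
ft_force: [-0.5, -0.0, -0.7]
grip_width: 0.0134
grasp_force: 58.5
```

Request:
drive_tool(increments=[[[2.9,11.1,-5],[4.17,1.7,0],0],[[2.9,11.1,-5],[4.17,1.7,0],0],[[2.9,11.1,0],[4.17,1.7,0],0],[[2.9,11.1,0],[4.17,1.7,0],0],[[0,0,0],[0,0,0],0],[[0,0,0],[0,0,0],0]])

```text
clock: 32.33
eef_pos: [0.5886, -0.1303, 0.2227]
tool_rot: [0.559, 0.828, 0.024, -0.031]
ft_force: [0.5, -0.2, -0.5]
grip_width: 0.0136
grasp_force: 58.5
```

```bash
python3 s.py
```

```text
t 32.33 tcp [ 588.6 -130.3  222.7] q [ 0.5589  0.8283  0.024  -0.0312] F [ 0.5 -0.2 -0.5] w 0.0136 gf 58.5 j [-0.25  0.49  0.34  1.47  0.07  0.93]
tool z [-0.025  0.075 -0.997] az 108.4 elev -85.5 y az 22.0 y elev 0.3
```

Request:
drive_tool(increments=[[[0,3,0],[4.5,1.8,0],0],[[0,3,0],[0,0,-6.5],0],[[0,3,0],[0,0,-6.5],0],[[0,3,0],[0,0,-6.5],0],[[0,2,0],[0,0,-6.5],0],[[0,0,0],[0,0,-6.4],0],[[0,0,0],[0,0,0],0],[[0,0,0],[0,0,0],0]])

```text
clock: 33.0
eef_pos: [0.5878, -0.1152, 0.2251]
tool_rot: [0.765, 0.639, 0.065, -0.049]
ft_force: [0.1, 0.9, -0.5]
grip_width: 0.014
grasp_force: 58.6
```

Request:
drive_tool(increments=[[[0,0,-20],[0,0,0],0],[[0,0,-30],[0,0,0],0],[[0,0,-30],[0,0,0],0],[[0,0,-30],[0,0,0],0],[[0,0,-25],[0,0,0],0],[[0,0,-15],[0,0,0],0],[[0,0,0],[0,0,0],0],[[0,0,0],[0,0,0],0]])

```text
clock: 33.67
eef_pos: [0.5879, -0.1152, 0.0741]
tool_rot: [0.765, 0.639, 0.064, -0.05]
ft_force: [-0.5, 0.8, -0.1]
grip_width: 0.0137
grasp_force: 58.6
```

```bash
python3 t.py
```

```text
t 33.67 tcp [ 587.9 -115.2   74.1] q [ 0.7652  0.6386  0.0645 -0.05  ] F [-0.5  0.8 -0.1] w 0.0137 gf 58.6 j [-0.28  0.55  0.03  1.06  0.16  1.47]
tool z [ 0.035  0.159 -0.987] az 77.7 elev -80.6 y az -10.3 y elev 0.3
[(array([  0.,   0., 393., 372.]), 0.91), (array([246., 229., 369., 310.]), 0.95)]
tray [561.8 -32.6] -10.4 0.008
tray [557.7 -31.9] -9.9 0.331
```

Aligned and the tray is unmoved, so I lower and release.

Request:
drive_tool(increments=[[[0,0,-20],[0,0,0],0],[[0,0,-18],[0,0,0],0],[[0,0,-10],[0,0,0],0],[[0,0,-6],[0,0,0],0],[[0,0,-3],[0,0,0],0],[[0,0,-2],[0,0,0],0],[[0,0,0],[0,0,0],0],[[0,0,0],[0,0,0],0]])

```text
clock: 34.58
eef_pos: [0.5892, -0.1156, 0.0167]
tool_rot: [0.766, 0.638, 0.066, -0.049]
ft_force: [0.3, -0.8, -0.1]
grip_width: 0.0137
grasp_force: 58.6
```

Request:
drive_tool(increments=[[[0,0,-3],[0,0,0],0],[[0,0,0],[0,0,0],0],[[0,0,0],[0,0,0],0.28],[[0,0,0],[0,0,0],0.28],[[0,0,0],[0,0,0],0.28],[[0,0,0],[0,0,0],0.28]])

```text
clock: 35.08
eef_pos: [0.5888, -0.1155, 0.0131]
tool_rot: [0.766, 0.638, 0.065, -0.049]
ft_force: [-0.1, -0.2, 0.2]
grip_width: 0.0238
grasp_force: 0.0
```

Request:
drive_tool(increments=[[[0,0,8],[0,0,0],0.28],[[0,0,20],[0,0,0],0.3],[[0,0,35],[0,0,0],1],[[0,0,35],[0,0,0],1],[[0,0,35],[0,0,0],1],[[0,0,35],[0,0,0],1],[[0,0,0],[0,0,0],1]])

```text
clock: 35.67
eef_pos: [0.5929, -0.1164, 0.1905]
tool_rot: [0.765, 0.638, 0.07, -0.043]
ft_force: [0.7, -0.6, 1.0]
grip_width: 0.0841
grasp_force: 0.0
```

```bash
cat > sp.py <<'E'
# where the spoons lie in the tray: wrist view, taken flat at z=13 mm
from h import *
tx,ty,a=.5618,-.0324,np.radians(-10.4)
c=camera('wrist');u=np.array([[np.cos(a),-np.sin(a)],[np.sin(a),np.cos(a)]])
for e in sil('spoon1',c):
    ys,xs=np.nonzero(e['region'])
    if len(ys)<300: continue
    P=np.array([atz(c,q,r,.012)[:2] for q,r in zip(xs[::7],ys[::7])]);L=((P-[tx,ty])@u)*1e3
    rct=cv2.minAreaRect(L.astype(np.float32))
    hd=L[L[:,1]<L[:,1].min()+70]
    print(round(e['conf'],2),'x',L[:,0].min().round(),L[:,0].max().round(),'y',L[:,1].min().round(),L[:,1].max().round(),'handle x',np.median(hd[:,0]).round(1))
E
python3 s.py; python3 sp.py
```

```text
t 35.67 tcp [ 592.9 -116.4  190.5] q [ 0.7652  0.6385  0.0699 -0.0431] F [ 0.7 -0.6  1. ] w 0.0841 gf 0.0 j [-0.28  0.46  0.2   1.31  0.16  1.48]
tool z [ 0.052  0.155 -0.987] az 71.5 elev -80.6 y az -10.4 y elev 1.3
0.67 x -63.0 -31.0 y -102.0 101.0 handle x -42.5
0.58 x 17.0 49.0 y -100.0 102.0 handle x 38.7
0.49 x -161.0 78.0 y -131.0 124.0 handle x -1.7
0.34 x -21.0 56.0 y -250.0 -214.0 handle x 19.5
```

Two spoons lie flat, with blades at tray-x −63..−31 and 17..49. I nudge the second outward so the last two have room, using the shut fingers low in the tray.

Request:
drive_tool(increments=[[[-4,18,0],[-4.6,0.9,0],0],[[-4,18,0],[-4.6,0.9,0],0],[[-4,18,0],[0,0,0],0],[[-4,18,0],[0,0,0],0],[[-4,18,0],[0,0,0],0],[[-4,18,0],[0,0,0],0],[[-4,14,0],[0,0,0],0],[[0,0,0],[0,0,0],0]])

```text
clock: 36.43
eef_pos: [0.5588, 0.009, 0.1796]
tool_rot: [0.767, 0.642, 0.001, 0.001]
ft_force: [0.2, -0.4, -0.4]
grip_width: 0.0
grasp_force: 0.0
```

Request:
drive_tool(increments=[[[0,0,-30],[0,0,0],0],[[0,0,-35],[0,0,0],0],[[0,0,-35],[0,0,0],0],[[0,0,-35],[0,0,0],0],[[0,0,-20],[0,0,0],0],[[0,0,0],[0,0,0],0],[[0,0,0],[0,0,0],0]])

```text
clock: 37.02
eef_pos: [0.5591, 0.0059, 0.0244]
tool_rot: [0.768, 0.64, 0.0, 0.001]
ft_force: [-0.8, -0.4, 1.2]
grip_width: 0.0
grasp_force: 0.0
```

```bash
python3 s.py; python3 sp.py
```

```text
t 37.02 tcp [559.1   5.9  24.4] q [7.683e-01 6.401e-01 1.000e-04 1.100e-03] F [-0.8 -0.4  1.2] w 0.0 gf 0.0 j [ 0.01  0.53 -0.15  0.9  -0.    1.76]
tool z [ 0.002 -0.002 -1.   ] az -44.2 elev -89.9 y az -10.4 y elev 0.1
0.63 x -63.0 -31.0 y 9.0 99.0 handle x -46.2
```

Request:
drive_tool(increments=[[[0,0,-8],[0,0,0],0],[[0,0,-5],[0,0,0],0],[[0,0,0],[0,0,0],0],[[5,-0.9,0],[0,0,0],0],[[5,-0.9,0],[0,0,0],0],[[4,-0.7,0],[0,0,0],0],[[4,-0.7,0],[0,0,0],0],[[0,0,0],[0,0,0],0]])

```text
clock: 37.78
eef_pos: [0.5801, 0.0032, 0.0133]
tool_rot: [0.768, 0.64, 0.003, 0.003]
ft_force: [0.2, 0.5, 0.0]
grip_width: -0.0
grasp_force: 0.0
```

Request:
drive_tool(increments=[[[3,-0.6,0],[0,0,0],0],[[3,-0.6,0],[0,0,0],0],[[2,-0.4,0],[0,0,0],0],[[0,0,0],[0,0,0],0],[[-5,1,0],[0,0,0],0],[[0,0,15],[0,0,0],0],[[0,0,35],[0,0,0],0],[[0,0,35],[0,0,0],0]])

```text
clock: 38.45
eef_pos: [0.579, 0.0028, 0.0969]
tool_rot: [0.768, 0.64, -0.0, 0.001]
ft_force: [1.7, 0.3, 0.5]
grip_width: -0.0
grasp_force: 0.0
```

Request:
drive_tool(increments=[[[-2,-30,35],[0,0,0],1],[[-2,-30,35],[0,0,0],1],[[-2,-30,20],[0,0,0],1],[[-2,-30,0],[0,0,0],1],[[0,0,0],[0,0,0],1]])

```text
clock: 38.87
eef_pos: [0.5742, -0.1164, 0.1835]
tool_rot: [0.77, 0.638, 0.002, 0.005]
ft_force: [-0.3, 0.3, -0.3]
grip_width: 0.0602
grasp_force: 0.0
```

```bash
python3 t.py; python3 sp.py
```

```text
t 38.87 tcp [ 574.2 -116.4  183.5] q [0.7698 0.6382 0.0024 0.0049] F [-0.3  0.3 -0.3] w 0.0602 gf 0.0 j [-0.2   0.43  0.14  1.28 -0.    1.56]
tool z [ 0.01  -0.005 -1.   ] az -24.5 elev -89.4 y az -10.7 y elev 0.6
[(array([ 71.,   0., 389., 275.]), 0.84), (array([244., 228., 370., 308.]), 0.67)]
tray [561.9 -32.1] -10.3 0.012
tray [558.2 -32.8] -9.8 0.336
0.89 x 25.0 61.0 y -101.0 84.0 handle x 34.4
0.79 x -62.0 -31.0 y -103.0 83.0 handle x -42.8
```

Request:
drive_tool(increments=[[[-6,-8,4],[0,0,5.8],1],[[-6,-8,4],[0,0,5.8],1],[[-6,-8,4],[0,0,5.8],1],[[-6,-8,0],[0,0,5.8],1],[[-6,-8,0],[0,0,5.8],1],[[-2.8,-7.6,0],[-4.28,-1.39,0],1],[[-2.8,-7.6,0],[-4.28,-1.39,0],1],[[-2.8,-7.6,0],[-4.28,-1.39,0],1]])

```text
clock: 39.88
eef_pos: [0.5358, -0.1741, 0.1931]
tool_rot: [0.579, 0.807, -0.068, 0.098]
ft_force: [0.3, 0.3, 0.6]
grip_width: 0.0856
grasp_force: 0.0
```

Request:
drive_tool(increments=[[[-2.8,-7.6,0],[-4.28,-1.39,0],1],[[-2.8,-7.6,0],[-4.28,-1.39,0],1],[[-2.8,-7.6,0],[-4.28,-1.39,0],1],[[-2.8,-7.6,0],[-4.28,-1.39,0],1],[[-2.8,-7.6,0],[-4.28,-1.39,0],1],[[-2.8,-7.6,0],[-4.28,-1.39,0],1],[[-2.8,-7.6,0],[-4.28,-1.39,0],1],[[-2.8,-7.6,0],[-4.28,-1.39,0],1]])

```text
clock: 40.55
eef_pos: [0.5133, -0.2341, 0.1935]
tool_rot: [0.528, 0.738, -0.246, 0.341]
ft_force: [0.9, -0.5, -0.4]
grip_width: 0.0854
grasp_force: 0.0
```

Request:
drive_tool(increments=[[[-2.8,-7.6,0],[-4.28,-1.39,0],1],[[-2.8,-7.6,0],[-4.28,-1.39,0],1],[[-2.8,-7.6,0],[-4.28,-1.39,0],1],[[-2.8,-7.6,0],[-4.28,-1.39,0],1],[[-2.8,-7.6,0],[-4.28,-1.39,0],1],[[-2.8,-7.6,0],[-4.28,-1.39,0],1],[[-2.8,-7.6,0],[-4.28,-1.39,0],1],[[0,0,0],[0,0,0],1]])

```text
clock: 41.22
eef_pos: [0.499, -0.28, 0.1892]
tool_rot: [0.454, 0.64, -0.364, 0.501]
ft_force: [-0.6, -0.0, -0.4]
grip_width: 0.0855
grasp_force: 0.0
```

```bash
python3 g.py 518.2 -369.2
```

```text
t 41.22 tcp [ 499.  -280.   189.2] q [ 0.4537  0.6404 -0.364   0.5015] F [-0.6 -0.  -0.4] w 0.0855 gf 0.0 j [-0.    0.42 -0.85 -0.63 -1.17  0.59]
tool z [ 0.312 -0.921 -0.232] az -71.3 elev -13.4 y az 18.9 y elev -0.6
handle along 88.1 lateral(y) -10.7
pred [[303.0, 300.0], [304.0, 137.0]]
[264. 120. 287. 292.] 0.72 col near end 276.0 282 col at row100 None
[287. 102. 315. 301.] 0.59 col near end 300.0 293 col at row100 None
```

Request:
drive_tool(increments=[[[-10,-3.5,-6],[0,0,0],1],[[4,-12,-3],[0,0,0],1],[[6,-18,0],[0,0,0],1],[[6,-18,0],[0,0,0],1],[[6,-18,0],[0,0,0],1],[[6,-18,0],[0,0,0],1],[[4,-11.5,0],[0,0,0],1],[[0,0,0],[0,0,0],1]])

```text
clock: 41.98
eef_pos: [0.5227, -0.3815, 0.1839]
tool_rot: [0.456, 0.639, -0.364, 0.502]
ft_force: [-0.3, 0.6, -0.1]
grip_width: 0.0855
grasp_force: 0.0
```

```bash
python3 g.py 518.2 -369.2
```

```text
t 41.98 tcp [ 522.7 -381.5  183.9] q [ 0.456   0.6385 -0.3637  0.5021] F [-0.3  0.6 -0.1] w 0.0855 gf 0.0 j [-0.23  0.51 -0.8  -0.89 -0.97  0.35]
tool z [ 0.309 -0.922 -0.231] az -71.5 elev -13.4 y az 18.6 y elev -0.4
handle along -11.7 lateral(y) -0.1
pred [[317.0, 373.0], [319.0, 91.0]]
[252.  72. 289. 348.] 0.69 col near end 272.0 336 col at row100 272.0
```

Request:
drive_tool(increments=[[[0,0,0],[0,0,0],0],[[0,0,0],[0,0,0],0],[[0,0,0],[0,0,0],0],[[0,0,0],[0,0,0],0],[[0,0,0],[0,0,0],0],[[0,0,0],[0,0,0],0],[[0,0,0],[0,0,0],0],[[0,0,0],[0,0,0],0]])

```text
clock: 42.75
eef_pos: [0.5217, -0.3798, 0.1825]
tool_rot: [0.455, 0.64, -0.364, 0.502]
ft_force: [0.1, 0.5, 0.3]
grip_width: 0.0135
grasp_force: 58.4
```

Request:
drive_tool(increments=[[[0,0,6],[0,0,0],0],[[0,0,15],[0,0,0],0],[[0,0,20],[0,0,0],0],[[0,0,20],[0,0,0],0],[[0,0,20],[0,0,0],0],[[0,0,20],[0,0,0],0],[[0,0,14],[0,0,0],0],[[0,0,0],[0,0,0],0]])

```text
clock: 43.42
eef_pos: [0.5226, -0.3801, 0.3024]
tool_rot: [0.456, 0.637, -0.363, 0.504]
ft_force: [-0.2, 0.1, -0.4]
grip_width: 0.0136
grasp_force: 58.5
```

```bash
python3 s.py
```

```text
t 43.42 tcp [ 522.6 -380.1  302.4] q [ 0.4558  0.6373 -0.3628  0.5045] F [-0.2  0.1 -0.4] w 0.0136 gf 58.5 j [-0.23  0.22 -0.71 -0.52 -0.97  0.35]
tool z [ 0.312 -0.922 -0.228] az -71.3 elev -13.2 y az 18.7 y elev -0.1
```

Request:
drive_tool(increments=[[[0.6,12.4,0],[4.27,1.44,0],0],[[0.6,12.4,0],[4.27,1.44,0],0],[[0.6,12.4,0],[4.27,1.44,0],0],[[0.6,12.4,0],[4.27,1.44,0],0],[[0.6,12.4,-3],[4.27,1.44,0],0],[[0.6,12.4,-3],[4.27,1.44,0],0],[[0.6,12.4,-3],[4.27,1.44,0],0],[[0.6,12.4,-3],[4.27,1.44,0],0]])

```text
clock: 44.08
eef_pos: [0.5278, -0.2888, 0.2836]
tool_rot: [0.538, 0.758, -0.217, 0.3]
ft_force: [0.8, -0.3, -1.1]
grip_width: 0.014
grasp_force: 58.5
```

Request:
drive_tool(increments=[[[0.6,12.4,-4],[4.27,1.44,0],0],[[0.6,12.4,-4],[4.27,1.44,0],0],[[0.6,12.4,-4],[4.27,1.44,0],0],[[0.6,12.4,-4],[4.27,1.44,0],0],[[0.6,12.4,-4],[4.27,1.44,0],0],[[0.6,12.4,-4],[4.27,1.44,0],0],[[0.6,12.4,-4],[4.27,1.44,0],0],[[0.6,12.4,-4],[4.27,1.44,0],0]])

```text
clock: 44.75
eef_pos: [0.5331, -0.19, 0.2515]
tool_rot: [0.578, 0.813, -0.037, 0.053]
ft_force: [0.8, 0.5, -0.1]
grip_width: 0.0138
grasp_force: 58.5
```

Request:
drive_tool(increments=[[[0.6,12.4,-4],[4.27,1.44,0],0],[[0.6,12.4,0],[4.27,1.44,0],0],[[0.6,12.4,0],[4.27,1.44,0],0],[[0.6,12.4,0],[4.27,1.44,0],0],[[0.6,12,0],[4.27,1.44,0],0],[[0,0,0],[0,0,-6],0],[[0,0,0],[0,0,-6],0],[[0,0,0],[0,0,-6],0]])

```text
clock: 45.42
eef_pos: [0.5362, -0.1295, 0.2461]
tool_rot: [0.696, 0.706, 0.092, -0.092]
ft_force: [1.2, -0.1, -0.1]
grip_width: 0.0137
grasp_force: 58.7
```

Request:
drive_tool(increments=[[[0,0,0],[0,0,-6],0],[[0,0,0],[0,0,-5],0],[[0,0,0],[0,0,0],0],[[0,0,0],[0,0,0],0]])

```text
clock: 45.75
eef_pos: [0.5356, -0.1291, 0.2477]
tool_rot: [0.758, 0.639, 0.1, -0.082]
ft_force: [-0.6, 0.1, -0.4]
grip_width: 0.0135
grasp_force: 58.6
```

```bash
python3 s.py
```

```text
t 45.75 tcp [ 535.6 -129.1  247.7] q [ 0.758   0.6393  0.1    -0.0818] F [-0.6  0.1 -0.4] w 0.0135 gf 58.6 j [-0.38  0.37  0.2   1.45  0.25  1.36]
tool z [ 0.047  0.252 -0.967] az 79.4 elev -75.2 y az -9.7 y elev 0.2
```

Request:
drive_tool(increments=[[[0,10,-15],[-1.6,0.3,-0.6],0],[[0,10.4,-30],[0,0,0],0],[[0,0,-30],[0,0,0],0],[[0,0,-30],[0,0,0],0],[[0,0,-30],[0,0,0],0],[[0,0,-25],[0,0,0],0],[[0,0,-13],[0,0,0],0],[[0,0,0],[0,0,0],0]])

```text
clock: 46.42
eef_pos: [0.5333, -0.1077, 0.0712]
tool_rot: [0.763, 0.636, 0.087, -0.075]
ft_force: [-0.9, 0.1, -0.6]
grip_width: 0.0136
grasp_force: 58.7
```

```bash
python3 t.py;python3 sp.py
```

```text
t 46.42 tcp [ 533.3 -107.7   71.2] q [ 0.7629  0.6362  0.0875 -0.0754] F [-0.9  0.1 -0.6] w 0.0136 gf 58.7 j [-0.33  0.47 -0.12  1.02  0.23  1.42]
tool z [ 0.038  0.226 -0.973] az 80.6 elev -76.7 y az -10.3 y elev -0.2
[(array([ 76.,   0., 529., 349.]), 0.69), (array([248., 234., 375., 310.]), 0.73)]
tray [577.  -19.6] -10.9 0.019
tray [563.2 -17.2] -10.1 0.461
0.57 x -31.0 12.0 y -135.0 79.0 handle x -8.1
0.57 x 37.0 73.0 y -85.0 79.0 handle x 47.8
```

The tray has been knocked to about (577,-20), -10.9°; both views agree. I shift over by that much and re-measure before lowering.

Request:
drive_tool(increments=[[[5,4,2],[0,0,0],0],[[5,4,2],[0,0,0],0],[[6,4,0],[0,0,0],0],[[0,0,0],[0,0,0],0],[[0,0,0],[0,0,0],0]])

```text
clock: 47.18
eef_pos: [0.5528, -0.0962, 0.0798]
tool_rot: [0.763, 0.636, 0.09, -0.072]
ft_force: [-0.2, 0.3, -0.5]
grip_width: 0.0136
grasp_force: 58.7
```

```bash
sed -i 's/\[.562,-.032,0,-.175\]/[.575,-.02,0,-.185]/' t.py; sed -i 's/^tx,ty.*/tx,ty,a=.577,-.0196,np.radians(-10.9)/' sp.py; python3 t.py;python3 sp.py
```

```text
t 47.18 tcp [552.8 -96.2  79.8] q [ 0.7629  0.6362  0.09   -0.0715] F [-0.2  0.3 -0.5] w 0.0136 gf 58.7 j [-0.3   0.48 -0.08  1.03  0.23  1.45]
tool z [ 0.046  0.224 -0.974] az 78.3 elev -76.8 y az -10.4 y elev 0.3
[(array([ 52.,   0., 485., 358.]), 0.73), (array([582.,   2., 637., 459.]), 0.33), (array([250., 235., 377., 308.]), 0.74)]
tray [577.1 -18.8] -10.8 0.025
tray [569.9 -18.8] -11.0 0.487
0.71 x 26.0 61.0 y -100.0 80.0 handle x 36.5
0.7 x -59.0 -27.0 y -100.0 79.0 handle x -39.2
0.68 x -32.0 11.0 y -137.0 79.0 handle x -8.4
```

Request:
drive_tool(increments=[[[-1,0,-20],[0,0,0],0],[[0,0,-18],[0,0,0],0],[[0,0,-12],[0,0,0],0],[[0,0,-6],[0,0,0],0],[[0,0,-4],[0,0,0],0],[[0,0,-3],[0,0,0],0],[[0,0,0],[0,0,0],0],[[0,0,0],[0,0,0],0]])

```text
clock: 48.2
eef_pos: [0.5517, -0.0969, 0.0172]
tool_rot: [0.763, 0.636, 0.09, -0.071]
ft_force: [0.3, 0.5, 0.1]
grip_width: 0.0135
grasp_force: 58.7
```

Request:
drive_tool(increments=[[[0,0,-3],[0,0,0],0],[[0,0,0],[0,0,0],0],[[0,0,0],[0,0,0],0.26],[[0,0,0],[0,0,0],0.26],[[0,0,0],[0,0,0],0.26],[[0,0,0],[0,0,0],0.26]])

```text
clock: 48.7
eef_pos: [0.5514, -0.0967, 0.0139]
tool_rot: [0.763, 0.636, 0.09, -0.072]
ft_force: [0.5, -0.7, -0.5]
grip_width: 0.0222
grasp_force: 0.1
```

Request:
drive_tool(increments=[[[0,0,8],[0,0,0],0.26],[[0,0,20],[0,0,0],0.28],[[0,0,35],[0,0,0],1],[[0,0,35],[0,0,0],1],[[0,0,35],[0,0,0],1],[[0,0,35],[0,0,0],1],[[0,0,0],[0,0,0],1]])

```text
clock: 49.28
eef_pos: [0.5554, -0.0977, 0.1906]
tool_rot: [0.763, 0.636, 0.094, -0.066]
ft_force: [1.4, -0.5, 0.6]
grip_width: 0.0822
grasp_force: 0.0
```

```bash
python3 t.py;python3 sp.py
```

```text
t 49.28 tcp [555.4 -97.7 190.6] q [ 0.7627  0.6364  0.0944 -0.0659] F [ 1.4 -0.5  0.6] w 0.0822 gf 0.0 j [-0.3   0.39  0.08  1.27  0.23  1.45]
tool z [ 0.06   0.221 -0.974] az 74.8 elev -76.8 y az -10.5 y elev 1.1
[(array([141.,   3., 422., 316.]), 0.88), (array([248., 234., 374., 308.]), 0.83)]
tray [577.1 -18.9] -11.0 0.013
tray [569.7 -18.9] -11.0 0.495
0.87 x -28.0 2.0 y -102.0 101.0 handle x -9.6
0.85 x -59.0 -27.0 y -101.0 101.0 handle x -38.6
0.81 x 26.0 62.0 y -100.0 103.0 handle x 35.4
```

Spoon three lies flat. The far spoon's handle is skewed inward (x≈35), so I straighten it outward about 10 mm to make room for the fourth.

Request:
drive_tool(increments=[[[11,0,0],[-4.3,0.8,0],0.35],[[11,0,0],[-4.3,0.8,0],0.35],[[10,0,0],[-4.3,0.8,0],0.35],[[10,-1.5,0],[0,0,0],0.35],[[0,0,-30],[0,0,0],0.35],[[0,0,-35],[0,0,0],0.35],[[0,0,-35],[0,0,0],0.35],[[0,0,-25],[0,0,0],0.35]])

```text
clock: 50.3
eef_pos: [0.5907, -0.0976, 0.0522]
tool_rot: [0.768, 0.64, 0.0, -0.001]
ft_force: [0.6, -0.4, -0.7]
grip_width: 0.0299
grasp_force: 0.0
```

Request:
drive_tool(increments=[[[0,0,0],[0,0,0],0.35],[[0,0,0],[0,0,0],0.35]])

```text
clock: 50.47
eef_pos: [0.591, -0.0978, 0.0542]
tool_rot: [0.768, 0.64, 0.0, -0.001]
ft_force: [0.2, -0.0, 1.1]
grip_width: 0.0297
grasp_force: 0.0
```

```bash
python3 s.py;python3 sp.py
```

```text
t 50.47 tcp [591.  -97.8  54.2] q [ 0.7682  0.6402  0.     -0.0012] F [ 0.2 -0.   1.1] w 0.0297 gf 0.0 j [-0.16  0.56  0.01  1.02  0.    1.59]
tool z [-0.002  0.002 -1.   ] az 129.6 elev -89.9 y az -10.4 y elev -0.1
0.81 x -59.0 -29.0 y -103.0 49.0 handle x -39.2
0.74 x -29.0 3.0 y -103.0 49.0 handle x -11.0
0.67 x 26.0 59.0 y -103.0 50.0 handle x 35.2
```

Request:
drive_tool(increments=[[[6,-1.1,-10],[0,0,0],0.35],[[0,0,-18],[0,0,0],0.35],[[0,0,-10],[0,0,0],0.35],[[0,0,-5],[0,0,0],0.35],[[0,0,-1],[0,0,0],0.35],[[0,0,0],[0,0,0],0],[[0,0,0],[0,0,0],0],[[0,0,0],[0,0,0],0]])

```text
clock: 51.23
eef_pos: [0.5998, -0.0994, 0.0135]
tool_rot: [0.768, 0.64, 0.003, 0.002]
ft_force: [-0.4, -0.3, 0.9]
grip_width: 0.0129
grasp_force: 58.2
```

Request:
drive_tool(increments=[[[0,0,0],[0,0,0],0],[[0,0,0],[0,0,0],0],[[3,-0.6,0],[0,0,0],0],[[3,-0.6,0],[0,0,0],0],[[3,-0.6,0],[0,0,0],0],[[0,0,0],[0,0,0],0]])

```text
clock: 51.73
eef_pos: [0.6094, -0.1013, 0.0131]
tool_rot: [0.768, 0.64, 0.003, 0.002]
ft_force: [0.3, -0.0, 3.6]
grip_width: 0.0129
grasp_force: 58.5
```

Request:
drive_tool(increments=[[[0,0,0],[0,0,0],0.22],[[0,0,0],[0,0,0],0.22],[[0,0,0],[0,0,0],0.22],[[0,0,10],[0,0,0],0.22],[[0,0,30],[0,0,0],0.3],[[0,0,38],[0,0,0],1],[[0,0,38],[0,0,0],1],[[0,0,38],[0,0,0],1]])

```text
clock: 52.4
eef_pos: [0.6077, -0.101, 0.1687]
tool_rot: [0.768, 0.64, 0.002, 0.001]
ft_force: [1.2, 0.9, -0.0]
grip_width: 0.0612
grasp_force: 0.0
```

Request:
drive_tool(increments=[[[-8,-10,20],[0,0,6.1],1],[[-10,-10,5],[0,0,6.1],1],[[-10,-10,0],[0,0,6.1],1],[[-10,-10,0],[0,0,6.1],1],[[-4.3,-10.7,0],[-4.37,-1.09,0],1],[[-4.3,-10.7,0],[-4.37,-1.09,0],1],[[-4.3,-10.7,0],[-4.37,-1.09,0],1],[[-4.3,-10.7,0],[-4.37,-1.09,0],1]])

```text
clock: 53.07
eef_pos: [0.5529, -0.1848, 0.1931]
tool_rot: [0.608, 0.778, -0.095, 0.126]
ft_force: [0.3, 0.7, 0.3]
grip_width: 0.0856
grasp_force: 0.0
```

Request:
drive_tool(increments=[[[-4.3,-10.7,0],[-4.37,-1.09,0],1],[[-4.3,-10.7,0],[-4.37,-1.09,0],1],[[-4.3,-10.7,0],[-4.37,-1.09,0],1],[[-4.3,-10.7,0],[-4.37,-1.09,0],1],[[-4.3,-10.7,0],[-4.37,-1.09,0],1],[[-4.3,-10.7,0],[-4.37,-1.09,0],1],[[-4.3,-10.7,0],[-4.37,-1.09,0],1],[[-4.3,-10.7,0],[-4.37,-1.09,0],1]])

```text
clock: 53.73
eef_pos: [0.5186, -0.2697, 0.1931]
tool_rot: [0.547, 0.702, -0.278, 0.361]
ft_force: [0.2, 0.6, 0.1]
grip_width: 0.0857
grasp_force: 0.0
```

Request:
drive_tool(increments=[[[-4.3,-10.7,0],[-4.37,-1.09,0],1],[[-4.3,-10.7,0],[-4.37,-1.09,0],1],[[-4.3,-10.7,0],[-4.37,-1.09,0],1],[[-4.3,-10.7,0],[-4.37,-1.09,0],1],[[0,0,0],[-4.37,-1.09,0],1],[[0,0,0],[-4.37,-1.09,0],1],[[0,0,0],[0,0,0],1]])

```text
clock: 54.32
eef_pos: [0.5049, -0.3092, 0.1889]
tool_rot: [0.478, 0.618, -0.382, 0.494]
ft_force: [1.0, -0.1, -0.0]
grip_width: 0.0855
grasp_force: 0.0
```

```bash
python3 g.py 511 -410.7
```

```text
t 54.32 tcp [ 504.9 -309.2  188.9] q [ 0.4779  0.6176 -0.3823  0.494 ] F [ 1.  -0.1 -0. ] w 0.0855 gf 0.0 j [-0.05  0.45 -0.79 -0.6  -1.19  0.61]
tool z [ 0.245 -0.944 -0.22 ] az -75.5 elev -12.7 y az 14.5 y elev -0.0
handle along 97.3 lateral(y) -19.6
pred [[290.0, 296.0], [290.0, 138.0]]
[273. 111. 300. 297.] 0.61 col near end 288.0 289 col at row100 None
```

Request:
drive_tool(increments=[[[-10,-2.5,-4],[0,0,0],1],[[-9,-2.4,-4],[0,0,0],1],[[4.5,-17,0],[0,0,0],1],[[5,-20,0],[0,0,0],1],[[5,-20,0],[0,0,0],1],[[5,-20,0],[0,0,0],1],[[5,-18,0],[0,0,0],1],[[2.8,-11,0],[0,0,0],1]])

```text
clock: 55.08
eef_pos: [0.5147, -0.4224, 0.1844]
tool_rot: [0.479, 0.617, -0.382, 0.494]
ft_force: [1.1, 0.1, 0.0]
grip_width: 0.0852
grasp_force: 0.0
```

Request:
drive_tool(increments=[[[0,0,0],[0,0,0],1],[[0,0,0],[0,0,0],1]])

```text
clock: 55.25
eef_pos: [0.5138, -0.4209, 0.1835]
tool_rot: [0.479, 0.617, -0.382, 0.494]
ft_force: [0.7, -0.6, -0.0]
grip_width: 0.0854
grasp_force: 0.0
```

```bash
python3 g.py 511 -410.7
```

```text
t 55.25 tcp [ 513.8 -420.9  183.5] q [ 0.479   0.617  -0.3821  0.4939] F [ 0.7 -0.6 -0. ] w 0.0854 gf 0.0 j [-0.3   0.54 -0.76 -0.89 -0.98  0.35]
tool z [ 0.243 -0.945 -0.22 ] az -75.5 elev -12.7 y az 14.4 y elev 0.1
handle along -9.7 lateral(y) -0.3
pred [[318.0, 372.0], [318.0, 94.0]]
[289.  35. 336. 378.] 0.63 col near end 313.0 368 col at row100 312.0
```

Request:
drive_tool(increments=[[[0,0,0],[0,0,0],0],[[0,0,0],[0,0,0],0],[[0,0,0],[0,0,0],0],[[0,0,0],[0,0,0],0],[[0,0,0],[0,0,0],0],[[0,0,0],[0,0,0],0],[[0,0,0],[0,0,0],0],[[0,0,0],[0,0,0],0]])

```text
clock: 56.02
eef_pos: [0.5138, -0.4204, 0.1826]
tool_rot: [0.478, 0.618, -0.382, 0.494]
ft_force: [-0.0, -0.2, -0.7]
grip_width: 0.0135
grasp_force: 58.4
```

Request:
drive_tool(increments=[[[0,0,6],[0,0,0],0],[[0,0,15],[0,0,0],0],[[0,0,20],[0,0,0],0],[[0,0,20],[0,0,0],0],[[0,0,20],[0,0,0],0],[[0,0,20],[0,0,0],0],[[0,0,14],[0,0,0],0],[[0,0,0],[0,0,0],0]])

```text
clock: 56.68
eef_pos: [0.5146, -0.4208, 0.3027]
tool_rot: [0.479, 0.615, -0.381, 0.497]
ft_force: [0.9, -0.4, -0.3]
grip_width: 0.0132
grasp_force: 58.5
```

```bash
python3 s.py
```

```text
t 56.68 tcp [ 514.6 -420.8  302.7] q [ 0.4793  0.6149 -0.3811  0.4969] F [ 0.9 -0.4 -0.3] w 0.0132 gf 58.5 j [-0.3   0.26 -0.67 -0.53 -0.98  0.35]
tool z [ 0.246 -0.945 -0.216] az -75.4 elev -12.5 y az 14.5 y elev 0.4
```

Request:
drive_tool(increments=[[[2.7,13.3,0],[4.36,1.13,0],0],[[2.7,13.3,0],[4.36,1.13,0],0],[[2.7,13.3,0],[4.36,1.13,0],0],[[2.7,13.3,0],[4.36,1.13,0],0],[[2.7,13.3,-3],[4.36,1.13,0],0],[[2.7,13.3,-3],[4.36,1.13,0],0],[[2.7,13.3,-3],[4.36,1.13,0],0],[[2.7,13.3,-3],[4.36,1.13,0],0]])

```text
clock: 57.35
eef_pos: [0.5354, -0.324, 0.2836]
tool_rot: [0.566, 0.732, -0.231, 0.3]
ft_force: [0.7, -0.8, -1.4]
grip_width: 0.0136
grasp_force: 58.6
```

Request:
drive_tool(increments=[[[2.7,13.3,-4],[4.36,1.13,0],0],[[2.7,13.3,-4],[4.36,1.13,0],0],[[2.7,13.3,-4],[4.36,1.13,0],0],[[2.7,13.3,-4],[4.36,1.13,0],0],[[2.7,13.3,-4],[4.36,1.13,0],0],[[2.7,13.3,-4],[4.36,1.13,0],0],[[2.7,13.3,-4],[4.36,1.13,0],0],[[2.7,13.3,-4],[4.36,1.13,0],0]])

```text
clock: 58.02
eef_pos: [0.5574, -0.218, 0.2515]
tool_rot: [0.61, 0.789, -0.045, 0.059]
ft_force: [1.2, -0.4, -1.2]
grip_width: 0.0138
grasp_force: 58.6
```

Request:
drive_tool(increments=[[[2.7,13.3,-4],[4.36,1.13,0],0],[[2.7,13.3,0],[4.36,1.13,0],0],[[2.7,13.3,0],[4.36,1.13,0],0],[[2.7,13.3,0],[4.36,1.13,0],0],[[2.7,13.3,0],[0,0,-6.4],0],[[2.7,13.3,0],[0,0,-6.4],0],[[2.7,13.3,0],[0,0,-6.4],0],[[2.7,13.3,0],[0,0,-6.3],0]])

```text
clock: 58.68
eef_pos: [0.5788, -0.1122, 0.2465]
tool_rot: [0.771, 0.631, 0.062, -0.051]
ft_force: [-0.1, -0.3, -0.2]
grip_width: 0.0137
grasp_force: 58.7
```

Request:
drive_tool(increments=[[[0,0,0],[0,0,0],0],[[0,0,0],[0,0,0],0]])

```text
clock: 58.85
eef_pos: [0.5785, -0.112, 0.2476]
tool_rot: [0.768, 0.635, 0.062, -0.051]
ft_force: [-0.0, -0.6, -0.9]
grip_width: 0.0137
grasp_force: 58.6
```

```bash
python3 t.py; python3 sp.py
```

```text
t 58.85 tcp [ 578.5 -112.   247.6] q [ 0.7681  0.6352  0.0625 -0.0508] F [-0.  -0.6 -0.9] w 0.0137 gf 58.6 j [-0.27  0.42  0.3   1.46  0.16  1.48]
tool z [ 0.031  0.157 -0.987] az 78.7 elev -80.8 y az -10.8 y elev 0.1
[(array([141.,   4., 384., 279.]), 0.59), (array([250., 236., 376., 307.]), 0.68)]
tray [577.5 -18.6] -10.9 0.019
tray [567.1 -18.2] -10.3 0.521
0.92 x -18.0 56.0 y -240.0 135.0 handle x 20.7
0.9 x 40.0 66.0 y -99.0 101.0 handle x 48.0
0.65 x -59.0 -27.0 y -100.0 101.0 handle x -38.2
0.63 x -27.0 -1.0 y -103.0 100.0 handle x -9.2
```

Request:
drive_tool(increments=[[[0.5,5,-15],[3.2,-0.6,0],0],[[0.5,5,-30],[0,0,0],0],[[0,0,-30],[0,0,0],0],[[0,0,-30],[0,0,0],0],[[0,0,-30],[0,0,0],0],[[0,0,-30],[0,0,0],0],[[0,0,-18],[0,0,0],0],[[0,0,0],[0,0,0],0]])

```text
clock: 59.87
eef_pos: [0.5763, -0.1017, 0.0606]
tool_rot: [0.768, 0.632, 0.082, -0.072]
ft_force: [-1.5, -0.3, -0.0]
grip_width: 0.0135
grasp_force: 58.7
```

Request:
drive_tool(increments=[[[0,0,0],[0,0,0],0],[[0,0,0],[0,0,0],0]])

```text
clock: 60.03
eef_pos: [0.5812, -0.1028, 0.067]
tool_rot: [0.767, 0.632, 0.086, -0.068]
ft_force: [1.1, -0.4, -0.3]
grip_width: 0.0135
grasp_force: 58.6
```

```bash
python3 t.py; python3 sp.py
```

```text
t 60.03 tcp [ 581.2 -102.8   67. ] q [ 0.7671  0.6322  0.0857 -0.0675] F [ 1.1 -0.4 -0.3] w 0.0135 gf 58.6 j [-0.29  0.54 -0.01  1.04  0.22  1.47]
tool z [ 0.046  0.212 -0.976] az 77.7 elev -77.5 y az -11.0 y elev 0.3
[(array([  0.,   0., 435., 380.]), 0.84), (array([251., 234., 376., 309.]), 0.95)]
tray [577.2 -19.5] -10.8 0.214
tray [570.1 -18.7] -10.9 0.491
0.81 x -29.0 3.0 y -103.0 71.0 handle x -10.6
0.71 x 35.0 65.0 y -96.0 71.0 handle x 47.6
0.65 x -2.0 40.0 y -133.0 71.0 handle x 20.8
0.64 x -59.0 -28.0 y -102.0 70.0 handle x -38.6
```

The far spoon now lies straight (35..65) and the gap is centred on x≈19, so I lower the last one.

Request:
drive_tool(increments=[[[0,0,-18],[0,0,0],0],[[0,0,-14],[0,0,0],0],[[0,0,-8],[0,0,0],0],[[0,0,-5],[0,0,0],0],[[0,0,-3],[0,0,0],0],[[0,0,-2],[0,0,0],0],[[0,0,0],[0,0,0],0],[[0,0,0],[0,0,0],0]])

```text
clock: 61.05
eef_pos: [0.5804, -0.1024, 0.0161]
tool_rot: [0.767, 0.632, 0.085, -0.068]
ft_force: [-0.3, 0.1, -0.8]
grip_width: 0.0135
grasp_force: 58.7
```

Request:
drive_tool(increments=[[[0,0,-1],[0,0,0],0],[[0,0,0],[0,0,0],0.24],[[0,0,0],[0,0,0],0.24],[[0,0,0],[0,0,0],0.24],[[0,0,0],[0,0,0],0.24],[[0,0,8],[0,0,0],0.24],[[0,0,20],[0,0,0],0.24],[[0,0,35],[0,0,0],1]])

```text
clock: 61.72
eef_pos: [0.5768, -0.1015, 0.0749]
tool_rot: [0.767, 0.632, 0.082, -0.072]
ft_force: [0.1, 0.3, -0.3]
grip_width: 0.0311
grasp_force: 0.0
```

Request:
drive_tool(increments=[[[0,0,35],[-4,0.8,0],1],[[0,0,35],[-4,0.8,0],1],[[-8,0,30],[-4,0.8,0],1],[[-10,8,0],[0,0,0],1],[[-10,8,0],[0,0,0],1],[[-10,8,0],[0,0,0],1],[[-10,8,0],[0,0,0],1],[[0,0,0],[0,0,0],1]])

```text
clock: 62.38
eef_pos: [0.5303, -0.069, 0.1785]
tool_rot: [0.771, 0.637, 0.002, -0.002]
ft_force: [-1.1, -0.1, -0.1]
grip_width: 0.0857
grasp_force: 0.0
```

```bash
python3 t.py; python3 sp.py
```

```text
t 62.38 tcp [530.3 -69.  178.5] q [ 0.7713  0.6365  0.0023 -0.0016] F [-1.1 -0.1 -0.1] w 0.0857 gf 0.0 j [-0.13  0.34 -0.    1.23  0.01  1.63]
tool z [ 0.001  0.005 -1.   ] az 74.5 elev -89.7 y az -10.9 y elev 0.0
[(array([167.,   0., 489., 303.]), 0.9), (array([250., 234., 378., 309.]), 0.65)]
tray [577.5 -18.4] -10.8 0.015
tray [569.7 -18.7] -11.3 0.561
0.79 x 3.0 33.0 y -104.0 100.0 handle x 20.2
0.74 x -28.0 3.0 y -104.0 100.0 handle x -8.5
0.72 x -59.0 -27.0 y -102.0 100.0 handle x -38.3
0.61 x 35.0 68.0 y -101.0 100.0 handle x 47.9
```

View pics/wt.png

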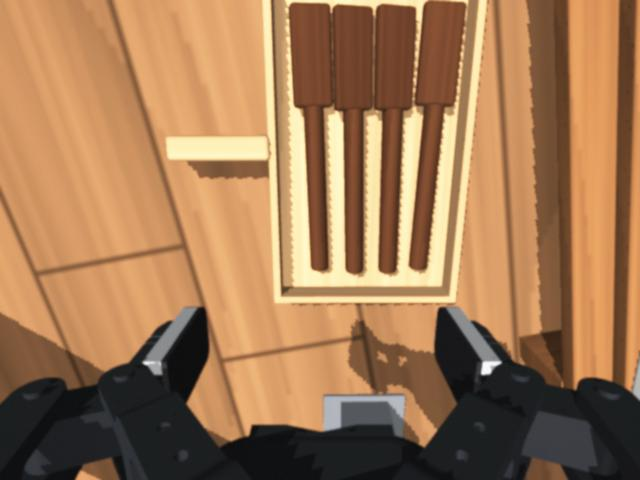

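All four spoons lie flat side by side in the tray (blades at about u 290–465, v 0–105). Next is the fin. I yaw the tool 90° so the camera faces the robot, and lean the body back 15° away from the shelf.

Request:
drive_tool(increments=[[[-6.4,5.8,0],[0,0,6.9],0.6],[[-6.4,5.8,0],[0,0,6.9],0.6],[[-6.4,5.8,0],[0,0,6.9],0.6],[[-6.4,5.8,0],[0,0,6.9],0.6],[[-6.4,5.8,0],[0,0,6.9],0.6],[[-6.4,5.8,0],[0,0,6.9],0.6],[[-6.4,5.8,0],[0,0,6.9],0.6],[[-6.4,5.8,0],[0,0,6.9],0.6]])

```text
clock: 63.4
eef_pos: [0.4808, -0.024, 0.1774]
tool_rot: [0.387, 0.922, 0.001, -0.002]
ft_force: [0.1, 0.7, -0.5]
grip_width: 0.0517
grasp_force: 0.0
```

Request:
drive_tool(increments=[[[-6.4,5.8,0],[0,0,6.9],0.6],[[-6.4,5.8,0],[0,0,6.9],0.6],[[-6.4,5.8,0],[0,0,6.9],0.6],[[-6.4,5.8,0],[0,0,6.9],0.6],[[-6.4,5.8,0],[0,0,6.9],0.6],[[0,0,0],[-0.9,-4.9,0],0.6],[[0,0,0],[-0.9,-4.9,0],0.6],[[0,0,0],[-0.9,-4.9,0],0.6]])

```text
clock: 64.07
eef_pos: [0.4497, 0.0049, 0.1779]
tool_rot: [0.098, 0.987, -0.01, 0.129]
ft_force: [-0.2, -0.4, -0.4]
grip_width: 0.051
grasp_force: 0.0
```

Request:
drive_tool(increments=[[[0,0,-25],[0,0,0],0.6],[[0,0,0],[0,0,0],0.6],[[0,0,0],[0,0,0],0.6]])

```text
clock: 64.32
eef_pos: [0.4477, 0.0049, 0.1519]
tool_rot: [0.098, 0.987, -0.01, 0.126]
ft_force: [0.6, -0.0, -0.0]
grip_width: 0.0511
grasp_force: 0.0
```

```bash
python3 t.py; python3 - <<'E'
from h import *
# shelf from scene+side again, wrist too
C={n:camera(n) for n in('scene','side')}
L=[]
for n,k in(('scene',(292,341)),('side',(226,228))):
    d=sil('shelf_top',C[n],k)[0];ig=np.zeros((480,640),bool)
    for o in('jug','clip_box','tray'):
        for e in sil(o,C[n]):
            if e['region'].sum()<12000: ig|=cv2.dilate(e['region'].astype(np.uint8),np.ones((5,5)))>0
    L.append((C[n],d['region'],ig&~d['region']));print(n,d['bbox'],round(d['conf'],2))
r=fit(M['shelf_top'],L,[.69,-.026,0,0],False);print('shelf',(1e3*r[0][:3]).round(1),np.degrees(r[0][3]).round(2),round(r[1],3))
# front edge by Hough-free: overlay residual for yaw options
for w in(-2,-1,0,1,2):
    print(w,round(fit(M['shelf_top'],L,[r[0][0],r[0][1],0,np.radians(w)],False,False)[1],4))
E
```

```text
t 64.32 tcp [447.7   4.9 151.9] q [ 0.0978  0.9872 -0.0102  0.1258] F [ 0.6 -0.  -0. ] w 0.0511 gf 0.0 j [ 0.05  0.01 -0.51  0.8  -0.06  0.24]
tool z [ 0.246 -0.045 -0.968] az -10.3 elev -75.5 y az 78.7 y elev 0.3
[(array([163., 152., 489., 388.]), 0.63), (array([250., 235., 372., 310.]), 0.88)]
tray [577.4 -18.7] -10.8 0.031
tray [569.9 -18.8] -11.0 0.626
scene [142.2, 288.7, 447.8, 395.4] 0.68
side [134.7, 162.9, 319.1, 291.5] 0.82
shelf [689.7 -28.2   0. ] 0.07 0.055
-2 0.0767
-1 0.0589
0 0.0548
1 0.0594
2 0.073
```

Shelf re-fit: (690,-27), yaw 0. I descend onto the fin.

Request:
drive_tool(increments=[[[1,1,-25],[0,0,0],0.6],[[1,0,-35],[0,0,0],0.6],[[0,0,-35],[0,0,0],0.6],[[0,0,-25],[0,0,0],0.6],[[0,0,-14],[0,0,0],0.6],[[0,0,-8],[0,0,0],0.6],[[0,0,0],[0,0,0],0.6],[[0,0,0],[0,0,0],0.6]])

```text
clock: 65.73
eef_pos: [0.4504, 0.0061, 0.0102]
tool_rot: [0.098, 0.987, -0.01, 0.127]
ft_force: [1.0, 0.6, -0.2]
grip_width: 0.0511
grasp_force: 0.0
```

```bash
python3 s.py; python3 - <<'E'
from h import *
c=camera('wrist');G=np.array([[.4477,.006,.032]]);f=np.array([np.cos(np.radians(-10.8)),np.sin(np.radians(-10.8)),0])
print(proj(c,np.array([[.5774,-.0187,.032]]-np.outer([.075,.1,.15],f))).round())
for d in sil('tray',c)[:2]:print(d['bbox'],d['conf'])
E
```

```text
t 65.73 tcp [450.4   6.1  10.2] q [ 0.0977  0.9871 -0.01    0.1266] F [ 1.   0.6 -0.2] w 0.0511 gf 0.0 j [ 0.05  0.25 -0.72  0.36 -0.06  0.24]
tool z [ 0.248 -0.045 -0.968] az -10.2 elev -75.4 y az 78.7 y elev 0.3
[[321. 440.]
 [320. 403.]
 [319. 307.]]
[61.3, 257.6, 585.9, 480.0] 0.7
```

Request:
drive_tool(increments=[[[0,0,0],[0,0,0],0],[[0,0,0],[0,0,0],0],[[0,0,0],[0,0,0],0],[[0,0,0],[0,0,0],0],[[0,0,0],[0,0,0],0],[[0,0,0],[0,0,0],0],[[0,0,0],[0,0,0],0],[[0,0,0],[0,0,0],0]])

```text
clock: 66.5
eef_pos: [0.4514, 0.006, 0.0116]
tool_rot: [0.098, 0.987, -0.01, 0.128]
ft_force: [-2.4, 0.1, 6.4]
grip_width: 0.0168
grasp_force: 60.2
```

Request:
drive_tool(increments=[[[0,-2,0],[0,0,0.8],0],[[0,-4,0],[0,0,1.5],0],[[0,-5,0],[0,0,1.8],0],[[0,-6,0],[0,0,1.9],0],[[0,-6,0],[0,0,1.8],0],[[0,-5,0],[0,0,1.5],0],[[0,-4,0],[0,0,1],0],[[0,-1,0],[0,0,0.5],0]])

```text
clock: 67.17
eef_pos: [0.4518, -0.026, 0.0116]
tool_rot: [0.003, 0.992, 0.004, 0.129]
ft_force: [-0.1, 6.7, 5.2]
grip_width: 0.0164
grasp_force: 60.0
```

Request:
drive_tool(increments=[[[0,0,0],[0,0,0],0],[[0,0,0],[0,0,0],0]])

```text
clock: 67.33
eef_pos: [0.4518, -0.0261, 0.0116]
tool_rot: [0.004, 0.992, 0.003, 0.129]
ft_force: [-0.6, 3.4, 5.7]
grip_width: 0.0167
grasp_force: 60.0
```

```bash
sed -i 's/\[.575,-.02,0,-.185\]/[.58,-.028,0,0]/' t.py; python3 t.py
```

```text
t 67.33 tcp [451.8 -26.1  11.6] q [0.0038 0.9916 0.003  0.1289] F [-0.6  3.4  5.7] w 0.0167 gf 60.0 j [-0.07  0.24 -0.72  0.35  0.02 -0.06]
tool z [ 0.256  0.005 -0.967] az 1.1 elev -75.2 y az 89.6 y elev 0.4
[(array([ 40., 255., 604., 457.]), 0.89), (array([251., 233., 367., 308.]), 0.68)]
tray [581.5 -25.8] 0.2 0.039
tray [546.3 -27.3] 0.3 0.595
```

The tray is straight at (581.5,-26), yaw about 0°. I push straight in.

Request:
drive_tool(increments=[[[4,0,0],[0,0,0],0],[[8,0,0],[0,0,0],0],[[11,0,0],[0,0,0],0],[[12,0,0],[0,0,0],0],[[12,0,0],[0,0,0],0],[[12,0,0],[0,0,0],0],[[12,0,0],[0,0,0],0],[[10,0,0],[0,0,0],0]])

```text
clock: 68.25
eef_pos: [0.5297, -0.0271, 0.0108]
tool_rot: [0.005, 0.992, 0.002, 0.126]
ft_force: [-11.6, -0.3, 13.9]
grip_width: 0.0169
grasp_force: 61.5
```

Request:
drive_tool(increments=[[[10,0,0],[0,0,0],0],[[12,0,0],[0,0,0],0],[[12,0,0],[0,0,0],0],[[12,0,0],[0,0,0],0],[[12,0,0],[0,0,0],0],[[10,0,0],[0,0,0],0],[[6,0,0],[0,0,0],0],[[3,0,0],[0,0,0],0]])

```text
clock: 68.92
eef_pos: [0.6073, -0.0271, 0.0108]
tool_rot: [0.005, 0.992, 0.002, 0.126]
ft_force: [-10.5, 0.4, 11.4]
grip_width: 0.0172
grasp_force: 61.2
```

Request:
drive_tool(increments=[[[0,0,0],[0,0,0],0],[[0,0,0],[0,0,0],0]])

```text
clock: 69.08
eef_pos: [0.6077, -0.0271, 0.011]
tool_rot: [0.005, 0.992, 0.002, 0.127]
ft_force: [-4.3, -0.1, 6.6]
grip_width: 0.0166
grasp_force: 60.7
```

```bash
python3 s.py
```

```text
t 69.08 tcp [607.7 -27.1  11. ] q [0.0047 0.9919 0.0017 0.1267] F [-4.3 -0.1  6.6] w 0.0166 gf 60.7 j [-0.05  0.48 -0.32  0.52  0.02 -0.04]
tool z [ 0.251  0.002 -0.968] az 0.5 elev -75.4 y az 89.5 y elev 0.3
```

Request:
drive_tool(increments=[[[4,0,0],[0,0,0],0],[[6,0,0],[0,0,0],0],[[6,0,0],[0,0,0],0],[[5,0,0],[0,0,0],0],[[3,0,0],[0,0,0],0],[[2,0,0],[0,0,0],0],[[2,0,0],[0,0,0],0]])

```text
clock: 69.67
eef_pos: [0.6342, -0.0271, 0.0109]
tool_rot: [0.005, 0.992, 0.002, 0.125]
ft_force: [-10.4, 0.8, 12.7]
grip_width: 0.0171
grasp_force: 61.2
```

Request:
drive_tool(increments=[[[1.5,0,0],[0,0,0],0],[[1.5,0,0],[0,0,0],0]])

```text
clock: 69.83
eef_pos: [0.6372, -0.0271, 0.0109]
tool_rot: [0.005, 0.992, 0.002, 0.125]
ft_force: [-9.3, -0.1, 12.4]
grip_width: 0.0167
grasp_force: 61.2
```

Request:
drive_tool(increments=[[[1.5,0,0],[0,0,0],0],[[1,0,0],[0,0,0],0]])

```text
clock: 70.0
eef_pos: [0.6397, -0.0271, 0.0109]
tool_rot: [0.005, 0.992, 0.002, 0.126]
ft_force: [-10.1, -0.1, 11.0]
grip_width: 0.0168
grasp_force: 61.3
```

Request:
drive_tool(increments=[[[1,0,0],[0,0,0],0],[[1,0,0],[0,0,0],0]])

```text
clock: 70.17
eef_pos: [0.6403, -0.0272, 0.0108]
tool_rot: [0.005, 0.992, 0.002, 0.124]
ft_force: [-18.2, -0.1, 20.9]
grip_width: 0.0169
grasp_force: 62.4
```

Request:
drive_tool(increments=[[[1,0,0],[0,0,0],0],[[0,0,0],[0,0,0],0]])

```text
clock: 70.33
eef_pos: [0.6404, -0.0272, 0.0109]
tool_rot: [0.005, 0.992, 0.002, 0.124]
ft_force: [-17.9, 0.1, 19.0]
grip_width: 0.0166
grasp_force: 62.5
```

```bash
python3 s.py
```

```text
t 70.33 tcp [640.4 -27.2  10.9] q [0.0048 0.9923 0.0017 0.1235] F [-17.9   0.1  19. ] w 0.0166 gf 62.5 j [-0.05  0.53 -0.22  0.57  0.01 -0.04]
tool z [ 0.245  0.002 -0.969] az 0.5 elev -75.8 y az 89.5 y elev 0.3
```

Contact at the predicted x (640.4 measured, 640.3 expected). One small seating push, then release and retreat.

Request:
drive_tool(increments=[[[1,0,0],[0,0,0],0],[[0,0,0],[0,0,0],0],[[0,0,0],[0,0,0],0.3],[[0,0,0],[0,0,0],0.6],[[0,0,0],[0,0,0],0.6],[[0,0,0],[0,0,0],0.6],[[-2,0,8],[0,0,0],0.6],[[-5,0,20],[0,0,0],0.6]])

```text
clock: 71.0
eef_pos: [0.6371, -0.0268, 0.0357]
tool_rot: [0.004, 0.992, 0.002, 0.125]
ft_force: [-0.2, -0.3, -0.1]
grip_width: 0.0509
grasp_force: 0.0
```

Request:
drive_tool(increments=[[[-9,0,35],[0,0,0],0.6],[[-9,0,35],[0,0,0],0.6],[[-25,0,25],[0,0,0],0.6],[[-38,0,10],[0,0,0],0.6],[[-38,0,0],[0,0,0],0.6],[[-38,0,0],[0,0,0],0.6],[[-38,0,0],[0,0,0],0.6],[[0,0,0],[0,0,0],0.6]])

```text
clock: 71.67
eef_pos: [0.4342, -0.0264, 0.1407]
tool_rot: [0.005, 0.992, 0.002, 0.122]
ft_force: [-1.3, 0.5, -0.5]
grip_width: 0.0513
grasp_force: 0.0
```

```bash
python3 s.py; python3 - <<'E'
from h import *
C=camera('scene');S=camera('side');W=camera('wrist')
a=cv2.resize(C['image'][150:420,90:560,::-1],(780,448));cv2.imwrite('pics/f1.png',a)
# fin end position: visible fin+wall, wrist view
Z=np.zeros((480,640),bool)
for n,c in(('scene',C),('side',S),('wrist',W)):
    for q in('tray','cup1','jug','clip_box','spoon1'):
        print(n,q,[(np.round(d['bbox']).tolist(),round(d['conf'],2)) for d in sil(q,c,None,.4)])
fp=np.array([[.62,-.027,.032],[.695,-.027,.032]]);
for c in(C,S,W):print('pred fin end/root',proj(c,fp).round().tolist())
E
```

```text
t 71.67 tcp [434.2 -26.4 140.7] q [0.0047 0.9925 0.0023 0.1221] F [-1.3  0.5 -0.5] w 0.0513 gf 0.0 j [-0.08  0.   -0.56  0.77  0.02 -0.06]
tool z [ 0.242  0.004 -0.97 ] az 0.8 elev -76.0 y az 89.5 y elev 0.3
scene tray [([304.0, 292.0, 311.0, 304.0], 0.51)]
scene cup1 [([467.0, 244.0, 497.0, 289.0], 0.93), ([458.0, 212.0, 488.0, 255.0], 0.85)]
scene jug [([383.0, 268.0, 466.0, 368.0], 0.56)]
scene clip_box [([153.0, 276.0, 246.0, 364.0], 0.59)]
scene spoon1 []
side tray [([225.0, 212.0, 294.0, 270.0], 0.85)]
side cup1 [([192.0, 342.0, 324.0, 434.0], 0.73), ([264.0, 347.0, 297.0, 402.0], 0.7), ([219.0, 334.0, 255.0, 384.0], 0.55)]
side jug [([146.0, 184.0, 209.0, 267.0], 0.66)]
side clip_box [([235.0, 137.0, 301.0, 193.0], 0.69)]
side spoon1 [([234.0, 220.0, 273.0, 260.0], 0.86)]
wrist tray [([242.0, 352.0, 404.0, 427.0], 0.87), ([105.0, 426.0, 545.0, 480.0], 0.46)]
wrist cup1 []
wrist jug []
wrist clip_box []
wrist spoon1 [([246.0, 425.0, 397.0, 433.0], 0.71)]
pred fin end/root [[306.0, 292.0], [302.0, 319.0]]
pred fin end/root [[291.0, 244.0], [266.0, 235.0]]
pred fin end/root [[322.0, 376.0], [323.0, 427.0]]
```

View pics/f1.png

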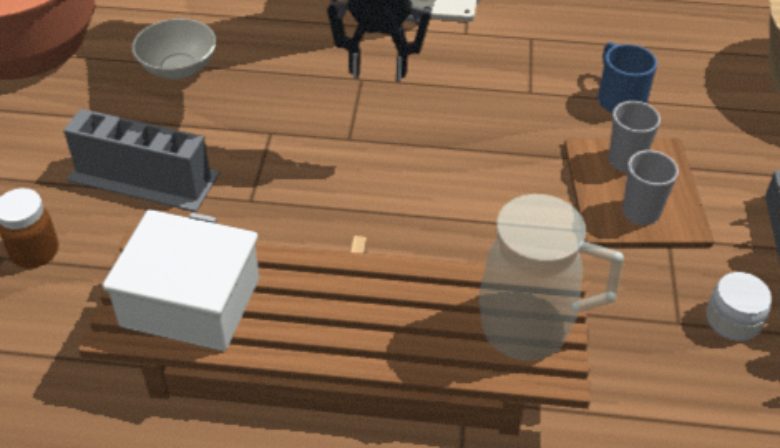

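The fin end sits where it should (predicted (306,292), seen at (304–311,292)). The holder is empty, the cups stand on the board, and nothing else has moved. I hand in.

```bash
python3 -c "
from workcell import job_done
print(job_done())"
```

```text
the job is handed in; nothing more can be done
None
```

The job is handed in at about 72 s: both cups stand upright on the board, and all four spoons lie flat in the tray, which is slid in under the shelf against the rear rail.

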